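Mount a plaster socle on the tilted carving stand

ROBOT

A 6-joint arm with a two-finger parallel gripper is mounted at the origin on the work surface. World frame = base frame: x ahead of the robot, y to its left, z up, the work surface at z = 0. Lengths are in m, angles in rad, forces in N, time in s.
With the tool pointing down it reaches from about 0.375 to 0.9 m from the base axis. Payload 3.1 kg.
Tool frame: the origin (TCP) lies midway between the tips of the shut fingers; the grasp point (between the pads) lies 19 mm behind it (manip.grasp_offset is the distance from the TCP to the grasp point, in m); z points along the fingers, y is the line along which they close (so a half turn about z gives the same grasp; the last joint's range is limited). The gripper opens to 85 mm and grips with 20 to 120 N. Pads are 22 mm wide; open, the fingers measure 114 mm over their backs; the gripper's body (76 mm by 85 mm) begins 54 mm behind the grasp point. The pads swing forward as they close: fully open they stand 13 mm farther back than shut.
Start: joints at [0.986, 0.527, 1.433, -0, 1.181, -0.178], TCP at [0.247, 0.574, 0.231] pointing down, gripper open.
Joint ranges: [-3.08, 3.08], [-0.75, 2.2], [0.22, 2.44], [-1.43, 4.57], [0, 2.65], [-2.85, 2.85]. Speed limits (rad/s): [2.79, 2.79, 3.14, 3.14, 3.14, 3.14].

INTERFACE

Orientations are given as a unit quaternion [x, y, z, w].
In Python, from station import sensors, cams, order, manip gives the robot as it stands.
- The arm moves only by the tool move_arm, never from a script. Its argument "targets" is a list of rows, each an object of numbers: "dx", "dy", "dz": the shift along the world's x, y, z normalised to -1 to 1, where 1 is 25 mm; "rx", "ry", "rz": the turn, a rotation vector about the world's x, y, z normalised to -1 to 1, where 1 is 30 degrees. A call has exactly 10 rows; each row shifts and turns the commanded pose from where the row before left it; what a row does not reach is not made up. A row lasts 1/8 s, in which the tool goes at most 62.5 mm and 10.7 degrees, less where a joint would pass 70% of its speed; a pose out of reach is approached as far as the arm can. A call with a number of a shift or a turn outside -1 to 1 is refused whole. A call with a gripper value outside its range is refused whole. "claw" is the opening in per cent of the stroke, from 0 (shut) to 100 (fully open), set as the call begins (left out, the last holds). The fingers move at their own pace and stop on an object; "newtons" is the grip in N (left out, the last holds). Time passes only in rows, so rows that do not move let the fingers close, or fill a call up. It gives the time, the measured TCP pose, the force, the opening and the grip force at its end, in the units of the state.
- sensors.sense(): the state, without advancing time (a new reading comes with each control period).
- cams.snapshot(name): name is "side" or "top"; returns the picture (420x560x3 uint8, red, green, blue); there is no depth.
- cams.camera_model(name): a dict with "fx", "fy", "cx", "cy" (pixels), "extrinsics" (4x4, takes a point from world to camera coordinates). Camera axes: x right, y down, z forward; pixel columns grow to the right and rows downward; lengths in m; the calibration is good to about 2 mm. A picture is of the moment at which its call begins. camera_model takes no time and is no camera call.
- order.sign_off(): hands the job in; it is judged then, once.
The state is a dict: "t": time; "q": joint angles; "qd": joint speeds; "tau": joint torques, N m; "tcp_pos": TCP position; "tool_rot": TCP orientation; "force": force on the tool from outside, world axes, zero at the start; "ft_torque": the same for the moment, N m; "finger_gap": opening from 0.0 (shut) to 1.0 (fully open); "gripper_force": force on a finger pad.
Only numpy, scipy, OpenCV 4.12 (cv2) and the standard library are available. Lean on these libraries where they do the work, as an engineer would, in place of code of your own. Each camera call takes 0.05 s, during which the arm holds its last target. There are 200 camera calls.

TASK

Mount the plaster socle on the leaning spindle of the carving stand, wide foot down, then put the wooden clamp bar on over it and finally the black hand knob, letting go of each part only when it is fully home and flat on the one below. Lower the plaster down the spindle, do not let it drop, and do not disturb the cup, the clay head, the sprayer or the scraper.

Things in the scene. Friction and masses are not known exactly. Their poses are not given: they have to be found in the camera images.
- seat (a point): Carving stand, fixed: grey fork on a dark base 130 mm wide, steel head plate (110 mm wide, 10 thick) with a smooth steel spindle, 18 mm diameter, 84 long, last 7 mm tapering to 10. Point: centre of the plate's upper face at the spindle's root, 108 mm above the bench. z runs along the spindle to its tip, always 30 degrees from vertical, leaning roughly towards the robot; y is level.
- socle_mid (a point): White plaster socle, loose, standing on its wide foot, 50 mm tall: foot 90 mm diameter up to 10 mm, step 72 diameter up to 16, then a round neck 46 diameter to the flat top. 23 mm bore right through. About 0.2 kg. Point: on its axis, half-way up (25 mm); z runs foot to neck. Fully home it is 25 mm up the spindle from the seat.
- bar_mid (a point): Pale wooden clamp bar, loose, lying flat on the bench: 160 mm long (x), 44 wide (y), 14 thick (z), 23 mm bore through its middle along z. Both faces alike; it may point any way round the spindle. About 0.08 kg. Point: its centre. Fully home on the socle it is 57 mm up the spindle from the seat.
- knob_mid (a point): Black hand knob, loose, standing on its flange, 60 mm tall: flange 60 mm diameter up to 12 mm, then a round grip 40 diameter to the top. Plain blind bore in its underside, 23 mm wide, 30 deep; it slides on, no thread. About 0.12 kg. Point: on its axis, half-way up (30 mm); z runs flange to grip. Fully home on the bar it is 94 mm up the spindle from the seat.
- cup: Bystander: yellow plastic cup, 80 mm wide, 100 mm tall; origin under its centre.
- study: Bystander: small brown clay head on a foot, 100 mm wide, 155 mm tall; origin under its centre.
- spatula: Bystander: steel scraper with a wooden handle, 190 mm long, lying flat, along its x.
- sprayer: Bystander: orange spray bottle with a black head, about 96 mm wide, 183 mm tall; origin under its centre.
Things that resemble listed ones, but are neither listed nor needed, are in the scene too. Of the things that look like the part that bears knob_mid, take the one that is farthest from the robot's base at the start.

How it is judged:
By the outcome, as a careful person would: the job done as asked, in the order asked, and still so for the second after the job is handed in, with the robot touching nothing.
It also fails if it takes over 72 s, if anything falls off the work surface, if the arm or the gripper's body presses on something with over 40 N, if the wrist force passes 120 N, or if a joint passes its speed limit or range.

## Working session

There is one attempt and no reset: what is moved stays moved. The work goes in short steps, Python scripts to look and compute and a tool call to move; the robot and the scene stay as the last step left them, time stands still between calls to the robot, and variables do not carry over. Pictures are saved under pics/ and viewed, at most 10 in all, crops included, and the job is handed in when it is done.

Besides the shell and the picture viewer there is one more tool, called after "Call:" as name(argument=value, ...), one argument or row to a line, values as JSON. move_arm: Moves the arm, as the interface text tells. Scaled input: -1 to 1 covers 25 mm each way for a shift and 30 degrees each way for a turn. Its arguments: {"type":"object","properties":{"targets":{"type":"array"},"claw":{"type":"number"},"newtons":{"type":"number"}},"required":["targets"]}

```bash
ls; mkdir -p pics
python3 - <<'E'
from station import sensors,cams,manip
import cv2
for n in("side","top"):
    cv2.imwrite(f"pics/{n}0.png",cams.snapshot(n)[:,:,::-1])
    m=cams.camera_model(n);print(n,m)
print(sensors.sense(),manip.grasp_offset)
E
```

```text
pics
side {'fx': 486.17542440998886, 'fy': 486.17542440998886, 'cx': 277.25563533717093, 'cy': 210.8296936439246, 'extrinsics': array([[ 9.73786391e-01, -2.27463922e-01, -4.77795850e-04,
        -5.73066015e-01],
       [-1.46670788e-01, -6.26297944e-01, -7.65662175e-01,
         1.66685601e-01],
       [ 1.73861279e-01,  7.45661485e-01, -6.43242727e-01,
         1.33025201e+00],
       [ 0.00000000e+00,  0.00000000e+00,  0.00000000e+00,
         1.00000000e+00]])}
top {'fx': 519.4414712089188, 'fy': 519.4414712089188, 'cx': 286.87231287219066, 'cy': 206.03495621206554, 'extrinsics': array([[-0.01939642, -0.99962119, -0.01952556,  0.00611235],
       [-0.99677143,  0.02085562, -0.07753549,  0.58297907],
       [ 0.07791334,  0.01795861, -0.99679837,  1.34690913],
       [ 0.        ,  0.        ,  0.        ,  1.        ]])}
{'t': 0.1, 'q': array([ 9.85471719e-01,  5.28352425e-01,  1.43376547e+00, -5.07314886e-06,
        1.18139790e+00, -1.78521638e-01]), 'qd': array([ 0.00071854, -0.00277812, -0.00464963,  0.00064137,  0.0027883 ,
        0.00087656]), 'tau': array([-3.81988648e-04, -4.43305707e+01, -1.78586841e+01, -2.54175047e-04,
        3.85040927e-03,  1.22005915e-05]), 'tcp_pos': array([0.24692628, 0.57346059, 0.230447  ]), 'tool_rot': array([ 2.02000818e-01,  9.79384881e-01, -8.93162563e-04, -3.56205816e-04]), 'force': array([ 0.50388427, -0.28269374,  0.61411928]), 'ft_torque': array([-0.02145107, -0.04302835,  0.02348329]), 'gripper_force': 0.0, 'finger_gap': 0.9977842706384432} 0.0187
```

View pics/side0.png

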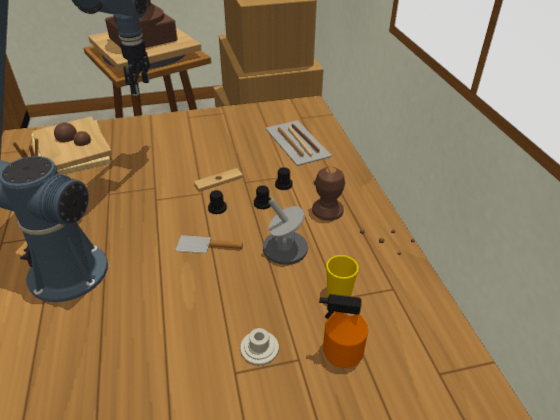

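View pics/top0.png

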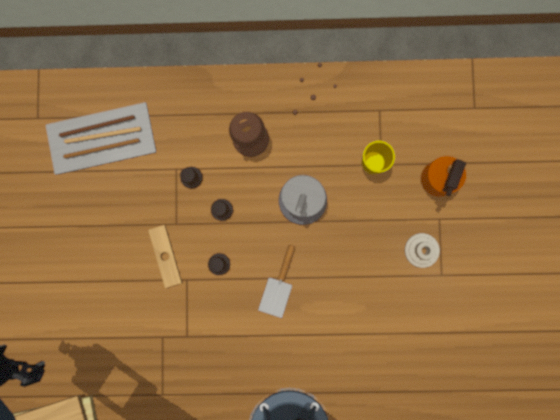

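Side view: three black knobs at (217,202), (262,197) and (284,178), bar at (219,180), stand plate at (286,222), and socle at (259,343). In the top view these are knobs (219,264), (221,209) and (191,177), bar (165,256), stand (303,200) and socle (423,251). The robot base is at about (289,415) top, so the knob at (191,177) top / (284,178) side is the farthest one. I'll confirm it in enlarged crops.

```bash
cat > h.py <<'E'
import numpy as np, cv2
from station import sensors,cams
from scipy.spatial.transform import Rotation as R
M={n:cams.camera_model(n) for n in("side","top")}
def ray(n,u,v):
    m=M[n];E=m["extrinsics"];d=np.array([(u-m["cx"])/m["fx"],(v-m["cy"])/m["fy"],1.])
    return -E[:3,:3].T@E[:3,3],E[:3,:3].T@d
def plane(n,u,v,z):
    o,d=ray(n,u,v);return o+d*(z-o[2])/d[2]
def tri(a,b):
    o1,d1=ray("side",*a);o2,d2=ray("top",*b)
    s=np.linalg.lstsq(np.c_[d1,-d2],o2-o1,rcond=None)[0]
    p,q=o1+s[0]*d1,o2+s[1]*d2;return (p+q)/2,np.linalg.norm(p-q)
def proj(n,p):
    m=M[n];c=m["extrinsics"][:3,:3]@p+m["extrinsics"][:3,3]
    return np.array([m["fx"]*c[0]/c[2]+m["cx"],m["fy"]*c[1]/c[2]+m["cy"]])
def crop(n,x,y,w,h,k):
    im=cams.snapshot(n)[:,:,::-1][y:y+h,x:x+w]
    return cv2.resize(im,None,fx=k,fy=k,interpolation=cv2.INTER_CUBIC)
E
python3 - <<'E'
from h import *
cv2.imwrite("pics/top1.png",crop("top",140,145,200,150,4))
a=crop("side",190,160,140,100,5);cv2.imwrite("pics/side1.png",a)
b=crop("top",383,221,80,60,5);c=crop("side",220,313,80,60,5);cv2.imwrite("pics/soc.png",np.hstack([b,c]))
for nm,s,t in [("k1",(217,196),(219,264)),("k2",(262,191),(221,209)),("k3",(284,172),(191,177))]:
    print(nm,tri(s,t),plane("top",*t,.06))
E
```

```text
k1 (array([0.43646195, 0.17027379, 0.05443703]), np.float64(0.002249897122324706)) [0.43551405 0.16956709 0.06      ]
k2 (array([0.57714598, 0.16390848, 0.05385612]), np.float64(0.0014445979480572347)) [0.57596854 0.16311532 0.06      ]
k3 (array([0.66381402, 0.23969649, 0.0594431 ]), np.float64(0.006455866093421579)) [0.66052844 0.24007201 0.06      ]
```

View pics/top1.png

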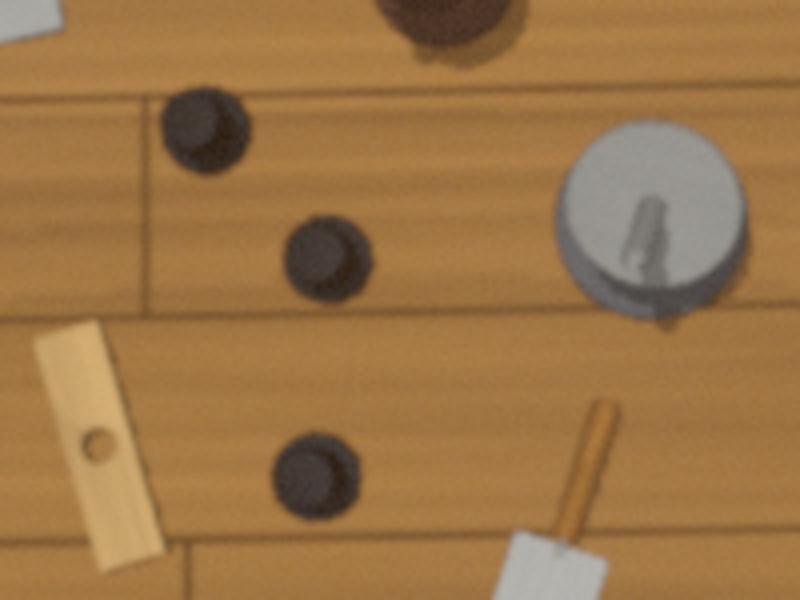

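View pics/side1.png

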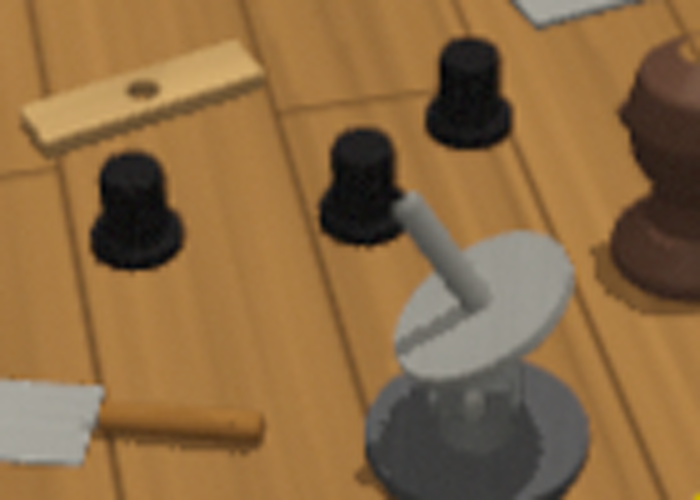

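View pics/soc.png

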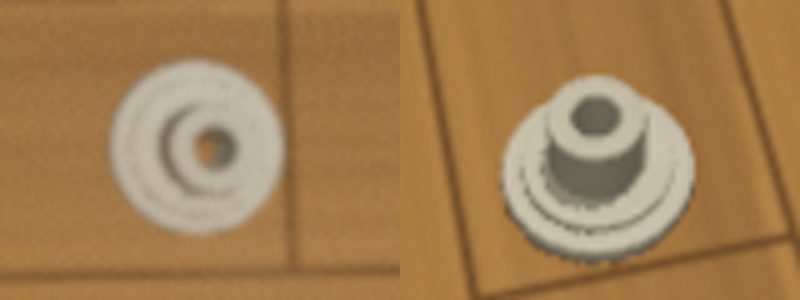

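The crops confirm three identical knobs. The farthest is top (190,177) / side (284,170), at x,y ≈ (0.66, 0.24), 0.70 m from the base, against 0.60 and 0.47 for the others. The spindle root is at about side (285,220), with its tip at about side (271.5,201). The bar's bore is at top (164,256). The socle's foot is at top (422,250) and its neck top at side (259,336).

```bash
cat > fit.py <<'E'
from h import *
from scipy.optimize import minimize, least_squares
K=6
im={n:cams.snapshot(n) for n in("side","top")}
hsv={n:cv2.cvtColor(cv2.GaussianBlur(im[n],(3,3),0),cv2.COLOR_RGB2HSV).astype(int) for n in im}
def cyl(c,a,z0,z1,r):
    a=a/np.linalg.norm(a);u=np.cross(a,[.3,.9,.1]);u/=np.linalg.norm(u);v=np.cross(a,u)
    t=np.linspace(0,2*np.pi,40)[:,None]
    ring=r*(np.cos(t)*u+np.sin(t)*v);return np.vstack([c+a*z0+ring,c+a*z1+ring])
def render(n,parts,box):
    x,y,w,h=box;m=np.zeros((h*K,w*K),np.uint8)
    for P in parts:
        q=np.array([(proj(n,p)-[x,y]+.5)*K*16 for p in P]).astype(np.int32)
        cv2.fillConvexPoly(m,cv2.convexHull(q),255,shift=4)
    return cv2.resize(m,(w,h),interpolation=cv2.INTER_AREA)/255.
def fit(parts,mask,x0,z,step,half=26):
    boxes={n:(*(proj(n,np.array([x0[0],x0[1],z])).round().astype(int)-half),2*half,2*half) for n in im}
    obs={n:mask(hsv[n])[b[1]:b[1]+b[3],b[0]:b[0]+b[2]].astype(float) for n,b in boxes.items()}
    res={}
    for ns in (("side","top"),("top",),("side",)):
        f=lambda p:sum(np.abs(render(n,parts(p),boxes[n])-obs[n]).sum() for n in ns)
        S=np.vstack([x0]+[np.array(x0)+np.eye(len(x0))[i]*step[i] for i in range(len(x0))])
        r=minimize(f,x0,method="Nelder-Mead",options=dict(initial_simplex=S,xatol=1e-4,fatol=.1));res["+".join(ns)]=(r.x.round(4),round(r.fun,1))
    return res
Z=np.array([0,0,1.])
def stack(lst): return lambda p:[cyl(np.array([p[0],p[1],0]),Z,*s) for s in lst]
socle=stack([(0,.01,.045),(.01,.016,.036),(.016,.05,.023)])
knob=stack([(0,.012,.03),(.012,.06,.02)])
def bar(p):
    c,s=np.cos(p[2]),np.sin(p[2])
    return [np.array([[p[0]+c*a*.08-s*b*.022,p[1]+s*a*.08+c*b*.022,h] for a in(-1,1) for b in(-1,1) for h in(0,.014)])]
if __name__=="__main__":
    ps=plane("top",422,250.2,.01);print("socle",fit(socle,lambda h:(h[...,1]<75),ps[:2],.02,(.006,.006)))
    print("knob",fit(knob,lambda h:(h[...,2]<70),(.66,.24),.03,(.006,.006),22))
    pb=plane("top",164.1,255.9,.014);print("bore",pb,tri((218.2,177.4),(164.1,255.9)));print("bar",fit(bar,lambda h:(h[...,2]>170)&(h[...,1]<150),(pb[0],pb[1],.275),.007,(.006,.006,.05),40))
    obs=[("side",(284.6,219.6),0),("side",(271.2,200.4),.083),("top",(302.9,195.9),0)]
    def f(p):
        a=np.array([.5*np.cos(p[2]),.5*np.sin(p[2]),.866]);return np.concatenate([proj(n,np.array([p[0],p[1],.108])+a*l)-uv for n,uv,l in obs])
    g=plane("top",302.9,195.9,.108);r=least_squares(f,(g[0],g[1],3.1));print("seat",r.x,r.fun.round(2))
    p=r.x;a=np.array([.5*np.cos(p[2]),.5*np.sin(p[2]),.866]);print("tip top px",proj("top",np.array([p[0],p[1],.108])+a*.084))
E
python3 fit.py
```

```text
socle {'side+top': (array([ 0.4613, -0.359 ]), np.float64(159.2)), 'top': (array([ 0.4611, -0.3593]), np.float64(70.3)), 'side': (array([ 0.4615, -0.3568]), np.float64(83.9))}
knob {'side+top': (array([0.6682, 0.2527]), np.float64(327.8)), 'top': (array([0.6666, 0.2465]), np.float64(138.3)), 'side': (array([0.6678, 0.2519]), np.float64(187.9))}
bore [0.4581449  0.32192746 0.014     ] (array([0.4585565 , 0.32190159, 0.01390598]), np.float64(0.000830961824932204))
bar {'side+top': (array([0.4576, 0.3257, 0.277 ]), np.float64(404.5)), 'top': (array([0.4573, 0.3251, 0.2837]), np.float64(217.7)), 'side': (array([0.4582, 0.337 , 0.2431]), np.float64(150.4))}
seat [ 0.60099223 -0.04655805  3.02306324] [ 0.95  0.37 -0.99  0.16 -0.31 -0.14]
tip top px [301.17735814 210.59406755]
```

```bash
cat > f2.py <<'E'
from fit import *
def stand(p):
    a=np.array([.5*np.cos(p[2]),.5*np.sin(p[2]),np.sqrt(.75)]);c=np.array([p[0],p[1],.108])
    return [cyl(c,a,-.01,0,.055),cyl(c,a,0,.077,.009),cyl(c,a,.077,.084,.006)]
for n,(u,v) in dict(top=(190,177),side=(284,172)).items(): print(n,"V",hsv[n][v-14:v+18:4,u-14:u+15:4,2].tolist())
def ms(h):
    m=((h[...,1]<70)&(h[...,2]>115)).astype(np.uint8);return cv2.morphologyEx(m,cv2.MORPH_CLOSE,np.ones((5,5),np.uint8))
rs=fit(stand,ms,(.601,-.0466,3.02),.13,(.006,.006,.15),30);print(rs)
ks=fit(knob,lambda h:h[...,2]<85,(.662,.240),.03,(.006,.006),20);print(ks)
def panel(n,c,parts,k=8,w=50,h=37):
    x,y=(proj(n,np.array(c)).round().astype(int)-[w//2,h//2]);q=cv2.resize(im[n][y:y+h,x:x+w,::-1],None,fx=k,fy=k,interpolation=cv2.INTER_CUBIC)
    q=np.clip(q.astype(float)*1.6,0,255).astype(np.uint8)
    for P in parts:
        pp=np.array([(proj(n,p)-[x,y]+.5)*k for p in P]).astype(np.int32);cv2.polylines(q,[cv2.convexHull(pp)],True,(0,0,255))
    return q
s=rs["side+top"][0];kk=ks["side+top"][0]
cv2.imwrite("pics/ov.png",np.vstack([np.hstack([panel(n,(*s[:2],.12),stand(s)) for n in im]),np.hstack([panel(n,(*kk,.03),knob(kk)) for n in im])]))
E
python3 f2.py
```

```text
top V [[171, 171, 171, 172, 171, 172, 172, 172], [164, 163, 148, 106, 94, 134, 158, 158], [141, 133, 66, 66, 66, 61, 108, 168], [133, 98, 66, 68, 68, 50, 66, 148], [137, 119, 65, 67, 57, 50, 64, 154], [137, 153, 69, 54, 51, 57, 90, 162], [140, 168, 150, 93, 70, 105, 163, 168], [133, 156, 155, 156, 155, 156, 156, 157]]
side V [[167, 163, 164, 170, 169, 132, 166, 165], [168, 166, 164, 152, 172, 172, 132, 165], [169, 167, 159, 144, 164, 170, 172, 146], [170, 167, 86, 34, 34, 144, 174, 171], [164, 168, 44, 23, 23, 124, 172, 173], [146, 151, 33, 18, 15, 116, 171, 176], [156, 137, 18, 15, 17, 32, 175, 173], [159, 139, 21, 23, 27, 33, 176, 172]]
{'side+top': (array([ 0.5993, -0.0451,  2.6822]), np.float64(287.4)), 'top': (array([ 0.5983, -0.046 ,  3.0867]), np.float64(111.0)), 'side': (array([ 0.601 , -0.0431,  2.6228]), np.float64(145.7))}
{'side+top': (array([0.6677, 0.2513]), np.float64(212.0)), 'top': (array([0.6662, 0.2492]), np.float64(88.8)), 'side': (array([0.6684, 0.252 ]), np.float64(123.0))}
```

View pics/ov.png

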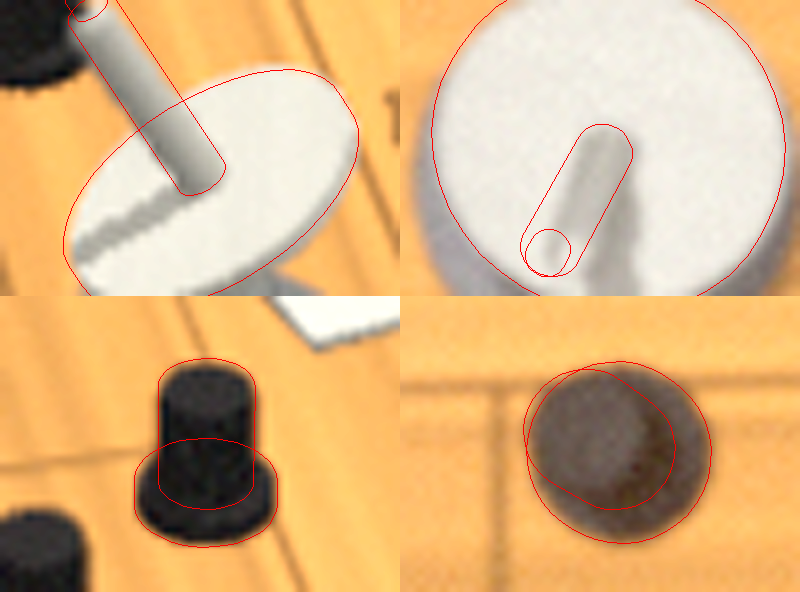

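The overlay shows good agreement for the stand (seat ≈ (0.599,-0.045), lean azimuth 2.68 rad, spindle root at panel (600,150)) and for the knob (≈(0.667,0.250)). The tool's closing line is already nearly level with the spindle's y, so I'm heading to the socle.

Call:
move_arm(
  targets=[
    {"dx":0.9,"dy":-1,"rz":-0.1},
    {"dx":0.9,"dy":-1},
    {"dx":0.9,"dy":-1},
    {"dx":0.9,"dy":-1},
    {"dx":0.9,"dy":-1},
    {"dx":0.9,"dy":-1},
    {"dx":0.9,"dy":-1},
    {"dx":0.9,"dy":-1},
    {"dx":0.9,"dy":-1},
    {"dx":0.9,"dy":-1},
  ],
  claw=100,
  newtons=30,
)

```text
schema error: expected keys dx, dy, dz, rx, ry, rz
```

Call:
move_arm(
  targets=[
    {"dy":-1},
    {"dy":-1},
    {"dy":-1},
    {"dy":-1},
    {"dy":-1},
    {"dy":-1},
    {"dy":-1},
    {"dy":-1},
    {"dy":-1},
    {"dy":-1},
  ],
)

```text
schema error: expected keys dx, dy, dz, rx, ry, rz
```

Call:
move_arm(
  targets=[
    {"dy":-1},
    {"dy":-1},
    {"dy":-1},
    {"dy":-1},
    {"dy":-1},
    {"dy":-1},
    {"dy":-1},
    {"dy":-1},
    {"dy":-1},
    {"dy":-1},
  ],
)

```text
schema error: expected keys dx, dy, dz, rx, ry, rz
```

Call:
move_arm(
  targets=[
    {"dy":-1},
    {"dy":-1},
    {"dy":-1},
    {"dy":-1},
    {"dy":-1},
    {"dy":-1},
    {"dy":-1,"dz":-0.8},
    {"dy":-0.35,"dz":-1},
    {"dx":-0.4,"dz":-1},
    {"dz":-1},
  ],
)

```text
schema error: expected keys dx, dy, dz, rx, ry, rz
```

```bash
cat > st.py <<'E'
from h import *
s=sensors.sense();r=R.from_quat(s["tool_rot"]).as_matrix()
print("t",round(s["t"],2),"tcp",s["tcp_pos"].round(4),"z",r[:,2].round(3),"y",r[:,1].round(3),"yaw",np.degrees(np.arctan2(r[1,1],r[0,1])).round(1),"F",s["force"].round(1),"gap",round(s["finger_gap"],3),round(s["gripper_force"],1),"q6",s["q"].round(2))
E
python3 st.py
```

```text
t 0.5 tcp [0.2473 0.574  0.2313] z [-0. -0. -1.] y [ 0.396  0.918 -0.   ] yaw 66.7 F [-0.9 -0.7  0.1] gap 0.998 0.0 q6 [ 0.99  0.53  1.43 -0.    1.18 -0.18]
```

All six keys are needed in every row.

Call:
move_arm(
  targets=[
    {"dx":0.9,"dy":-1,"dz":0,"rx":0,"ry":0,"rz":-0.1},
    {"dx":0.9,"dy":-1,"dz":0,"rx":0,"ry":0,"rz":0},
    {"dx":0.9,"dy":-1,"dz":0,"rx":0,"ry":0,"rz":0},
    {"dx":0.9,"dy":-1,"dz":0,"rx":0,"ry":0,"rz":0},
    {"dx":0.9,"dy":-1,"dz":0,"rx":0,"ry":0,"rz":0},
    {"dx":0.9,"dy":-1,"dz":0,"rx":0,"ry":0,"rz":0},
    {"dx":0.9,"dy":-1,"dz":0,"rx":0,"ry":0,"rz":0},
    {"dx":0.9,"dy":-1,"dz":0,"rx":0,"ry":0,"rz":0},
    {"dx":0.9,"dy":-1,"dz":0,"rx":0,"ry":0,"rz":0},
    {"dx":0.9,"dy":-1,"dz":0,"rx":0,"ry":0,"rz":0},
  ],
  claw=100,
  newtons=30,
)

```text
t: 1.75
tcp_pos: [0.473, 0.3232, 0.2315]
tool_rot: [0.228, 0.974, 0.0, 0.0]
force: [0.3, -0.7, 0.1]
finger_gap: 1.002
gripper_force: 0.0
```

Call:
move_arm(
  targets=[
    {"dx":0,"dy":-1,"dz":0,"rx":0,"ry":0,"rz":0},
    {"dx":0,"dy":-1,"dz":0,"rx":0,"ry":0,"rz":0},
    {"dx":0,"dy":-1,"dz":0,"rx":0,"ry":0,"rz":0},
    {"dx":0,"dy":-1,"dz":0,"rx":0,"ry":0,"rz":0},
    {"dx":0,"dy":-1,"dz":0,"rx":0,"ry":0,"rz":0},
    {"dx":0,"dy":-1,"dz":0,"rx":0,"ry":0,"rz":0},
    {"dx":0,"dy":-1,"dz":0,"rx":0,"ry":0,"rz":0},
    {"dx":0,"dy":-1,"dz":0,"rx":0,"ry":0,"rz":0},
    {"dx":0,"dy":-1,"dz":0,"rx":0,"ry":0,"rz":0},
    {"dx":0,"dy":-1,"dz":0,"rx":0,"ry":0,"rz":0},
  ],
)

```text
t: 3.0
tcp_pos: [0.4724, 0.0732, 0.2316]
tool_rot: [0.228, 0.974, 0.0, 0.0]
force: [-0.0, -0.2, 0.2]
finger_gap: 0.999
gripper_force: 0.0
```

Call:
move_arm(
  targets=[
    {"dx":0,"dy":-1,"dz":0,"rx":0,"ry":0,"rz":0},
    {"dx":0,"dy":-1,"dz":0,"rx":0,"ry":0,"rz":0},
    {"dx":0,"dy":-1,"dz":0,"rx":0,"ry":0,"rz":0},
    {"dx":0,"dy":-1,"dz":0,"rx":0,"ry":0,"rz":0},
    {"dx":0,"dy":-1,"dz":0,"rx":0,"ry":0,"rz":0},
    {"dx":0,"dy":-1,"dz":0,"rx":0,"ry":0,"rz":0},
    {"dx":0,"dy":-1,"dz":0,"rx":0,"ry":0,"rz":0},
    {"dx":0,"dy":-1,"dz":0,"rx":0,"ry":0,"rz":0},
    {"dx":0,"dy":-1,"dz":0,"rx":0,"ry":0,"rz":0},
    {"dx":0,"dy":-1,"dz":0,"rx":0,"ry":0,"rz":0},
  ],
)

```text
t: 4.25
tcp_pos: [0.4723, -0.1769, 0.2315]
tool_rot: [0.228, 0.974, -0.0, 0.0]
force: [0.5, 0.5, -0.1]
finger_gap: 1.001
gripper_force: 0.0
```

Call:
move_arm(
  targets=[
    {"dx":0,"dy":-1,"dz":0,"rx":0,"ry":0,"rz":0},
    {"dx":0,"dy":-1,"dz":0,"rx":0,"ry":0,"rz":0},
    {"dx":0,"dy":-1,"dz":0,"rx":0,"ry":0,"rz":0},
    {"dx":0,"dy":-1,"dz":0,"rx":0,"ry":0,"rz":0},
    {"dx":0,"dy":-1,"dz":0,"rx":0,"ry":0,"rz":0},
    {"dx":0,"dy":-1,"dz":0,"rx":0,"ry":0,"rz":0},
    {"dx":0,"dy":-1,"dz":-0.8,"rx":0,"ry":0,"rz":0},
    {"dx":0,"dy":-0.3,"dz":-1,"rx":0,"ry":0,"rz":0},
    {"dx":-0.4,"dy":0,"dz":-1,"rx":0,"ry":0,"rz":0},
    {"dx":0,"dy":0,"dz":-1,"rx":0,"ry":0,"rz":0},
  ],
)

```text
t: 5.5
tcp_pos: [0.4616, -0.3595, 0.1354]
tool_rot: [0.228, 0.974, 0.0, -0.0]
force: [0.1, -0.3, -0.4]
finger_gap: 0.999
gripper_force: 0.0
```

```bash
python3 st.py
```

```text
t 5.5 tcp [ 0.4616 -0.3595  0.1354] z [-0.  0. -1.] y [0.444 0.896 0.   ] yaw 63.6 F [ 0.1 -0.3 -0.4] gap 0.999 0.0 q6 [-0.85  0.6   1.62 -0.    0.92 -1.96]
```

Call:
move_arm(
  targets=[
    {"dx":0,"dy":0,"dz":-0.7,"rx":0,"ry":0,"rz":0},
    {"dx":0,"dy":0,"dz":-0.7,"rx":0,"ry":0,"rz":0},
    {"dx":0,"dy":0,"dz":-0.7,"rx":0,"ry":0,"rz":0},
    {"dx":0,"dy":0,"dz":-0.7,"rx":0,"ry":0,"rz":0},
    {"dx":0,"dy":0,"dz":-0.5,"rx":0,"ry":0,"rz":0},
    {"dx":0,"dy":0,"dz":-0.5,"rx":0,"ry":0,"rz":0},
    {"dx":0,"dy":0,"dz":-0.4,"rx":0,"ry":0,"rz":0},
    {"dx":0,"dy":0,"dz":-0.2,"rx":0,"ry":0,"rz":0},
    {"dx":0,"dy":0,"dz":-0.2,"rx":0,"ry":0,"rz":0},
    {"dx":0,"dy":0,"dz":0,"rx":0,"ry":0,"rz":0},
  ],
  claw=80,
  newtons=20,
)

```text
t: 6.75
tcp_pos: [0.4622, -0.3585, 0.0212]
tool_rot: [0.228, 0.974, 0.0, -0.0]
force: [0.3, -0.3, 0.6]
finger_gap: 0.799
gripper_force: 0.0
```

Call:
move_arm(
  targets=[
    {"dx":0,"dy":0,"dz":0,"rx":0,"ry":0,"rz":0},
    {"dx":0,"dy":0,"dz":0,"rx":0,"ry":0,"rz":0},
    {"dx":0,"dy":0,"dz":0,"rx":0,"ry":0,"rz":0},
    {"dx":0,"dy":0,"dz":0,"rx":0,"ry":0,"rz":0},
    {"dx":0,"dy":0,"dz":0,"rx":0,"ry":0,"rz":0},
    {"dx":0,"dy":0,"dz":0,"rx":0,"ry":0,"rz":0},
    {"dx":0,"dy":0,"dz":0,"rx":0,"ry":0,"rz":0},
    {"dx":0,"dy":0,"dz":0,"rx":0,"ry":0,"rz":0},
    {"dx":0,"dy":0,"dz":0,"rx":0,"ry":0,"rz":0},
    {"dx":0,"dy":0,"dz":0,"rx":0,"ry":0,"rz":0},
  ],
  claw=0,
  newtons=20,
)

```text
t: 8.0
tcp_pos: [0.4625, -0.3586, 0.0219]
tool_rot: [0.228, 0.974, -0.0, 0.0]
force: [0.2, 1.0, 4.8]
finger_gap: 0.542
gripper_force: 20.9
```

Call:
move_arm(
  targets=[
    {"dx":0,"dy":0,"dz":0,"rx":0,"ry":0,"rz":0},
    {"dx":0,"dy":0,"dz":0,"rx":0,"ry":0,"rz":-0.333},
    {"dx":0,"dy":0,"dz":0,"rx":0,"ry":0,"rz":-0.333},
    {"dx":0,"dy":0,"dz":0,"rx":0,"ry":0,"rz":-0.333},
    {"dx":0,"dy":0,"dz":0,"rx":0,"ry":0,"rz":-0.333},
    {"dx":0,"dy":0,"dz":0,"rx":0,"ry":0,"rz":-0.333},
    {"dx":0,"dy":0,"dz":0,"rx":0,"ry":0,"rz":-0.333},
    {"dx":0,"dy":0,"dz":0,"rx":0,"ry":0,"rz":-0.333},
    {"dx":0,"dy":0,"dz":0,"rx":0,"ry":0,"rz":-0.333},
    {"dx":0,"dy":0,"dz":0,"rx":0,"ry":0,"rz":-0.333},
  ],
  claw=75,
)

```text
t: 9.25
tcp_pos: [0.462, -0.3584, 0.0208]
tool_rot: [0.851, 0.526, -0.0, -0.0]
force: [0.4, 0.2, -0.4]
finger_gap: 0.749
gripper_force: 0.0
```

Call:
move_arm(
  targets=[
    {"dx":0,"dy":0,"dz":0,"rx":0,"ry":0,"rz":0},
    {"dx":0,"dy":0,"dz":0,"rx":0,"ry":0,"rz":0},
    {"dx":0,"dy":0,"dz":0,"rx":0,"ry":0,"rz":0},
    {"dx":0,"dy":0,"dz":0,"rx":0,"ry":0,"rz":0},
    {"dx":0,"dy":0,"dz":0,"rx":0,"ry":0,"rz":0},
    {"dx":0,"dy":0,"dz":0,"rx":0,"ry":0,"rz":0},
    {"dx":0,"dy":0,"dz":0,"rx":0,"ry":0,"rz":0},
    {"dx":0,"dy":0,"dz":0,"rx":0,"ry":0,"rz":0},
    {"dx":0,"dy":0,"dz":0.1,"rx":0,"ry":0,"rz":0},
    {"dx":0,"dy":0,"dz":0.2,"rx":0,"ry":0,"rz":0},
  ],
  claw=0,
  newtons=50,
)

```text
t: 10.5
tcp_pos: [0.4621, -0.3583, 0.0289]
tool_rot: [0.849, 0.528, -0.0, -0.0]
force: [0.5, 0.9, -2.8]
finger_gap: 0.513
gripper_force: 52.1
```

Call:
move_arm(
  targets=[
    {"dx":0,"dy":0,"dz":0.82,"rx":0,"ry":0,"rz":0},
    {"dx":0,"dy":0,"dz":0.82,"rx":0,"ry":0,"rz":0.333},
    {"dx":0,"dy":0,"dz":0.82,"rx":0,"ry":0,"rz":0.333},
    {"dx":0,"dy":1,"dz":0.82,"rx":0,"ry":0,"rz":0.333},
    {"dx":0,"dy":1,"dz":0.82,"rx":0,"ry":0,"rz":0.333},
    {"dx":0,"dy":1,"dz":0.82,"rx":0,"ry":0,"rz":0.333},
    {"dx":0,"dy":1,"dz":0.82,"rx":0,"ry":0,"rz":0.333},
    {"dx":0,"dy":1,"dz":0.82,"rx":0,"ry":0,"rz":0.333},
    {"dx":0,"dy":1,"dz":0.82,"rx":0,"ry":0,"rz":0.333},
    {"dx":0,"dy":1,"dz":0.82,"rx":0,"ry":0,"rz":0.333},
  ],
)

```text
t: 11.75
tcp_pos: [0.4619, -0.1824, 0.2348]
tool_rot: [0.225, 0.974, -0.0, 0.0]
force: [1.0, -0.8, -1.9]
finger_gap: 0.512
gripper_force: 52.2
```

Call:
move_arm(
  targets=[
    {"dx":0.29,"dy":0.9,"dz":0,"rx":-0.089,"ry":-0.179,"rz":0},
    {"dx":0.29,"dy":0.9,"dz":0,"rx":-0.089,"ry":-0.179,"rz":0},
    {"dx":0.29,"dy":0.9,"dz":0,"rx":-0.089,"ry":-0.179,"rz":0},
    {"dx":0.29,"dy":0.9,"dz":0,"rx":-0.089,"ry":-0.179,"rz":0},
    {"dx":0.29,"dy":0.8,"dz":0,"rx":-0.089,"ry":-0.179,"rz":0},
    {"dx":0.29,"dy":0.8,"dz":0,"rx":0,"ry":0,"rz":0},
    {"dx":0.29,"dy":0.8,"dz":0,"rx":0,"ry":0,"rz":0},
    {"dx":0.29,"dy":0.8,"dz":0,"rx":0,"ry":0,"rz":0},
    {"dx":0.29,"dy":0,"dz":0,"rx":0,"ry":0,"rz":0},
    {"dx":0.29,"dy":0,"dz":0,"rx":0,"ry":0,"rz":0},
  ],
)

```text
t: 13.0
tcp_pos: [0.5348, -0.0137, 0.2339]
tool_rot: [0.22, 0.941, -0.06, 0.252]
force: [-0.3, 1.1, -2.6]
finger_gap: 0.515
gripper_force: 52.1
```

```bash
python3 st.py
cat > v.py <<'E'
import sys
from h import *
u,v=proj("side",np.array([.55,-.02,.19])).round().astype(int);a,b=proj("top",np.array([.55,-.02,.19])).round().astype(int)
A=crop("side",u-33,v-50,66,100,6);B=crop("top",a-33,b-50,66,100,6)
print((u-33,v-50),(a-33,b-50));cv2.imwrite(sys.argv[1],np.hstack([A,B]))
E
python3 v.py pics/pre1.png
```

```text
t 13.0 tcp [ 0.5348 -0.0137  0.2339] z [ 0.447 -0.223 -0.866] y [ 0.444  0.896 -0.001] yaw 63.7 F [-0.3  1.1 -2.6] gap 0.515 52.1 q6 [-0.15  0.3   2.   -0.43  0.38 -0.89]
(np.int64(232), np.int64(143)) (np.int64(259), np.int64(165))
```

View pics/pre1.png

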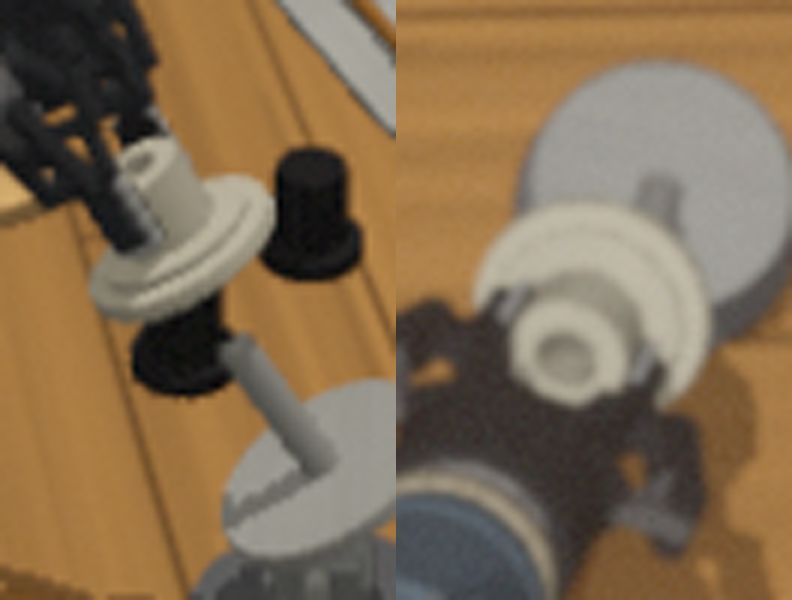

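```bash
cat > ax.py <<'E'
from h import *
O={"side":(232,143),"top":(259,165)}
def c(n,p): return ((proj(n,np.array(p))-O[n]+.5)*6-.5+(0 if n=="side" else np.array([396,0]))).round(0)
s=np.array([.5993,-.0451,.108])
for f in (2.55,2.68,2.85,3.0):
    a=np.array([.5*np.cos(f),.5*np.sin(f),.866])
    print(f,[(n,c(n,s),c(n,s+.084*a)) for n in O])
t=sensors.sense();r=R.from_quat(t["tool_rot"]).as_matrix();z=r[:,2];P=t["tcp_pos"]
for k in (.021,.011,-.029): print("socle",k,[c(n,P+z*k) for n in O])
# rims of socle foot (z=.01 level) and neck top
for k,rad in((.011,.045),(-.029,.023)):
  for n in O:
    q=np.array([c(n,P+z*k+rad*(np.cos(t)*r[:,0]+np.sin(t)*r[:,1])) for t in np.linspace(0,6.28,80)]);print(n,k,"umin/max",q[:,0].min(),q[:,0].max(),"v",q[:,1].min(),q[:,1].max())
E
python3 ax.py
```

```text
2.55 [('side', array([319., 463.]), array([232., 317.])), ('top', array([657., 191.]), array([600., 264.]))]
2.68 [('side', array([319., 463.]), array([228., 325.])), ('top', array([657., 191.]), array([612., 271.]))]
2.85 [('side', array([319., 463.]), array([226., 335.])), ('top', array([657., 191.]), array([630., 277.]))]
3.0 [('side', array([319., 463.]), array([226., 344.])), ('top', array([657., 191.]), array([645., 280.]))]
socle 0.021 [array([187., 256.]), array([593., 308.])]
socle 0.011 [array([175., 239.]), array([587., 319.])]
socle -0.029 [array([128., 167.]), array([562., 364.])]
side 0.011 umin/max 87.0 266.0 v 173.0 307.0
top 0.011 umin/max 471.0 705.0 v 207.0 428.0
side -0.029 umin/max 82.0 175.0 v 133.0 202.0
top -0.029 umin/max 501.0 624.0 v 306.0 421.0
```

Run:
```python
from h import *
im=cv2.imread("pics/side0.png");h=cv2.cvtColor(im,cv2.COLOR_BGR2HSV)
print("side rows 194..212, cols 262..292: V/S")
for v in range(194,212): print(v,' '.join(f"{h[v,u,2]:3d}{'w' if h[v,u,1]>95 else '.'}" for u in range(262,290)))
im=cv2.imread("pics/top0.png");g=cv2.cvtColor(im,cv2.COLOR_BGR2GRAY)
print("top rows 190..218 cols 290..312")
for v in range(190,219): print(v,' '.join(f"{x:3d}" for x in g[v,290:312]))
```

```text
side rows 194..212, cols 262..292: V/S
194  19.  19.  21.  20.  14.  15.  53w 124w 168w 166w 164w 159w 156w 157w 161w 163w 168w 173w 172w 169w 166w 165w 166w 166w 164w 163w 158w 154w
195  15.  13.  12w  21w  13.  15.  52w 124w 169w 168w 164w 161w 157w 157w 160w 163w 166w 171w 174w 173w 168w 166w 165w 166w 164w 163w 162w 156w
196  13.  18.  17.  23.  18.  15.  52w 122w 168w 168w 166w 163w 159w 156w 158w 161w 164w 169w 174w 173w 170w 166w 166w 167w 166w 163w 163w 158w
197  19.  20.  12.  21.  16.  15.  37.  81w 137w 168w 167w 166w 160w 158w 157w 161w 163w 167w 173w 175w 171w 166w 166w 166w 167w 164w 164w 161w
198  17.  18.  15.  23.  18.  17.  20.  32.  84w 140. 157. 153w 157w 158w 156w 160w 161w 165w 172w 174w 173w 167w 166w 166w 167w 165w 163w 161w
199  21.  17.  17.  20.  22.  19.  17.  27.  67. 123. 144. 139. 146. 160w 156w 158w 161w 163w 168w 175w 174w 170w 166w 165w 166w 167w 164w 162w
200  21.  19.  18.  19.  19.  19.  39.  76. 106. 128. 133. 130. 134. 155w 158w 157w 160w 162w 166w 173w 175w 172w 168w 166w 165w 167w 164w 162w
201  21.  16.  21.  16.  15w  21.  49.  90. 107. 120.
[... 3530 characters left out ...]
 145 132 117 105 105 110 113 120 135 146 149 147 151 148
212 106 124 138 144 147 145 145 144 143 129 115 107 104 110 111 114 130 142 151 151 150 151
213  88  97 116 132 139 146 145 144 143 136 122 107 111 110 111 114 122 138 149 153 152 151
214  88  84  90 106 116 125 135 142 144 140 129 115 111 113 114 114 116 136 148 146 148 146
215  97  92  83  80  90  98 111 121 126 129 118 112 107 110 110 108 113 132 134 131 128 125
216 101 102  90  76  78  78  85  91 100 103 103  97  99  96  99  96 103 111 112 103  96  93
217 104 103  95  82  79  77  75  76  80  83  82  83  83  81  81  81  83  85  86  82  78  74
218 102 102 101  96  92  85  84  72  76  76  76  75  75  79  78  77  80  73  78  78  74  76
```

Run:
```python
from h import *
from scipy.optimize import least_squares
p,e=tri((270.8,200),(298,209.3));print("tip",p.round(4),e.round(4))
# root: top px spindle root centre, side root centre
# root centre: crop readings
obs=[("side",(285,220.2),0),("side",(270.8,200),.084),("top",(303,196.5),0),("top",(298,209.3),.084),
# shaft mid-lines: side row 210 edges 274..283 ; top row 203 shaft left edge 297
]
def f(p):
    a=np.array([.5*np.cos(p[2]),.5*np.sin(p[2]),.866]);return np.concatenate([proj(n,np.array([p[0],p[1],.108])+a*l)-uv for n,uv,l in obs])
r=least_squares(f,(.6,-.045,2.7));print(r.x,r.fun.round(2))
x=r.x;a=np.array([.5*np.cos(x[2]),.5*np.sin(x[2]),.866]);print("model tip",np.array([x[0],x[1],.108])+.084*a)
# where does the shaft half way (l=.055) project
m=np.array([x[0],x[1],.108])+.055*a;print(proj("side",m),proj("top",m))
```

```text
tip [ 0.5629 -0.0343  0.1754] 0.0001
[ 0.60086361 -0.04800556  2.83313773] [ 0.64  0.11 -0.73 -1.23  0.18 -0.7   0.44  0.68]
model tip [ 0.56084585 -0.03525491  0.180744  ]
[275.56501185 206.37222597] [300.1412784  204.89127117]
```

```bash
cat > held.py <<'E'
from fit import *
from scipy.optimize import minimize
st=sensors.sense();Rt=R.from_quat(st["tool_rot"]).as_matrix();P=st["tcp_pos"]
seat=np.array([.6008,-.0475,.108]);phi=2.79;a=np.array([.5*np.cos(phi),.5*np.sin(phi),np.sqrt(.75)])
def pose(p,h):   # p: pitch about tool y, roll about tool x, offset x,y,z(mm) ; h: foot below TCP
    ax=Rt@R.from_rotvec([p[1],p[0],0]).apply([0,0,-1.])
    g=P-Rt[:,2]*.02+Rt@np.array([p[2],p[3],p[4]])*1e-3
    return g-ax*(.02+h),ax
def run(parts,h,x0=(0,0,0,0,0),half=34,white=lambda q:(q[...,1]<70)&(q[...,2]>105)):
    c=P;tot=0;boxes={n:(*(proj(n,c).round().astype(int)-half),2*half,2*half) for n in im}
    sa=[cyl(seat,a,-.012,0,.058),cyl(seat,a,0,.084,.011)]
    W={};O={}
    for n,b in boxes.items():
        q=hsv[n][b[1]:b[1]+b[3],b[0]:b[0]+b[2]];m=white(q)
        dark=cv2.dilate(((q[...,2]<95)).astype(np.uint8),np.ones((3,3),np.uint8))>0
        w=np.ones(m.shape);w[dark]=0;w[render(n,sa,b)>0.01]=0
        # keep only blob touching the tool centre
        m=m&(w>0);k,l=cv2.connectedComponents(m.astype(np.uint8));c0=np.bincount(l[m]).argmax();m=l==c0
        O[n]=m.astype(float);W[n]=w
        w[(white(q))&(l!=c0)&(l>0)]=0
    def f(p):
        c,ax=pose(p,h);return sum((W[n]*np.abs(render(n,parts(c,ax),boxes[n])-O[n])).sum() for n in im)+.02*np.sum((np.array(p)[2:])**2)+30*p[1]**2
    S=np.vstack([x0]+[np.array(x0)+d for d in np.diag([-.15,.05,3,2,3])])
    r=minimize(f,x0,method="Nelder-Mead",options=dict(initial_simplex=S,xatol=1e-3,fatol=.05,maxiter=600))
    c,ax=pose(r.x,h);print("p",r.x.round(3),"cost",f(x0),r.fun);print("foot",c.round(4),"axis",ax.round(3),"tilt",np.degrees(np.arccos(ax[2])).round(1),"az",np.arctan2(ax[1],ax[0]).round(2))
    return c,ax
def socP(c,ax): return [cyl(c,ax,0,.01,.045),cyl(c,ax,.01,.016,.036),cyl(c,ax,.016,.05,.023)]
if __name__=="__main__":
    c,ax=run(socP,.021);run(socP,.021,(-.2,0,0,0,0))
E
python3 held.py
```

```text
p [-0.062  0.035 -1.878  0.278  0.603] cost 66.67843137254903 39.51274647266789
foot [ 0.5471 -0.0218  0.2172] axis [-0.478  0.278  0.833] tilt 33.6 az 2.61
p [-0.064  0.066 -1.269  1.621  1.009] cost 87.95686274509805 36.3901897800875
foot [ 0.5468 -0.0216  0.2167] axis [-0.465  0.306  0.831] tilt 33.8 az 2.56
```

The picture shows the socle held by the neck above the spindle, with the side-view neck at (155,163), foot at (183,250), and spindle from (237,345) to (317,465). Refined estimate: tip ≈ (0.561,-0.033,0.181), azimuth ≈ 2.79. I'm correcting the pose and closing in.

Call:
move_arm(
  targets=[
    {"dx":-0.06,"dy":-0.1,"dz":0,"rx":0,"ry":0,"rz":0.07},
    {"dx":-0.06,"dy":-0.1,"dz":0,"rx":0,"ry":0,"rz":0.07},
    {"dx":-0.05,"dy":-0.08,"dz":0,"rx":0,"ry":0,"rz":0.07},
    {"dx":0.103,"dy":-0.038,"dz":-0.19,"rx":0,"ry":0,"rz":0},
    {"dx":0.103,"dy":-0.038,"dz":-0.19,"rx":0,"ry":0,"rz":0},
    {"dx":0.103,"dy":-0.038,"dz":-0.19,"rx":0,"ry":0,"rz":0},
    {"dx":0.103,"dy":-0.038,"dz":-0.19,"rx":0,"ry":0,"rz":0},
    {"dx":0.103,"dy":-0.038,"dz":-0.19,"rx":0,"ry":0,"rz":0},
    {"dx":0,"dy":0,"dz":0,"rx":0,"ry":0,"rz":0},
    {"dx":0,"dy":0,"dz":0,"rx":0,"ry":0,"rz":0},
  ],
)

```text
t: 14.45
tcp_pos: [0.5434, -0.0252, 0.21]
tool_rot: [0.168, 0.951, -0.046, 0.255]
force: [-0.8, 0.1, -2.9]
finger_gap: 0.513
gripper_force: 52.1
```

```bash
python3 st.py; python3 held.py; python3 v.py pics/pre2.png
```

```text
t 14.45 tcp [ 0.5434 -0.0252  0.21  ] z [ 0.469 -0.172 -0.866] y [ 0.342  0.94  -0.001] yaw 70.0 F [-0.8  0.1 -2.9] gap 0.513 52.1 q6 [-0.21  0.34  2.03 -0.27  0.26 -1.19]
p [-0.083  0.024  1.087 -0.1    1.002] cost 61.06666666666666 33.67234445328764
foot [ 0.5552 -0.0307  0.1925] axis [-0.527  0.218  0.821] tilt 34.8 az 2.75
p [-0.089  0.052  1.616  1.083  1.521] cost 70.91372549019609 31.336545627570654
foot [ 0.5551 -0.0306  0.1919] axis [-0.521  0.246  0.817] tilt 35.2 az 2.7
(np.int64(232), np.int64(143)) (np.int64(259), np.int64(165))
```

View pics/pre2.png

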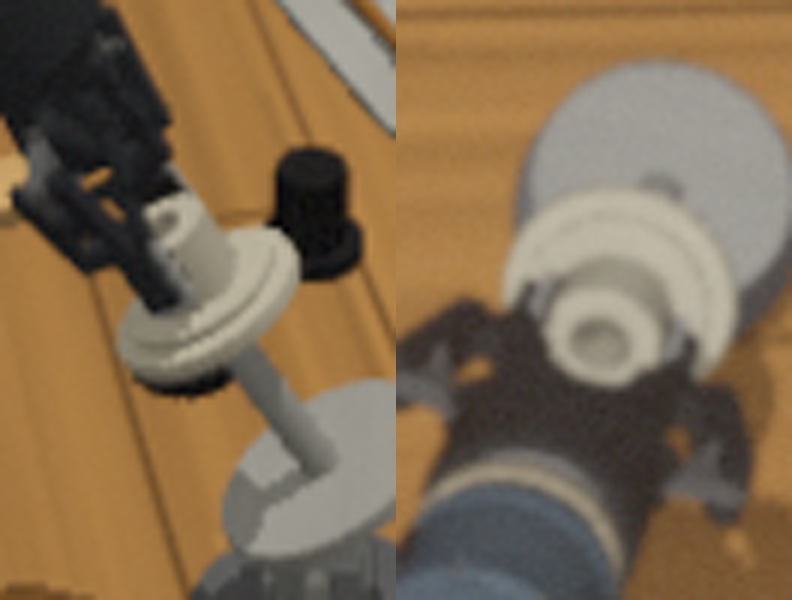

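The picture shows the foot bottom (about (215,310) in the side view) lined up with the spindle's extension, and the fit agrees to about 1 mm. Starting to thread it on.

Call:
move_arm(
  targets=[
    {"dx":0.03,"dy":-0.01,"dz":0,"rx":0.028,"ry":0.078,"rz":0},
    {"dx":0.047,"dy":-0.017,"dz":-0.087,"rx":0,"ry":0,"rz":0},
    {"dx":0.047,"dy":-0.017,"dz":-0.087,"rx":0,"ry":0,"rz":0},
    {"dx":0.047,"dy":-0.017,"dz":-0.087,"rx":0,"ry":0,"rz":0},
    {"dx":0.047,"dy":-0.017,"dz":-0.087,"rx":0,"ry":0,"rz":0},
    {"dx":0.047,"dy":-0.017,"dz":-0.087,"rx":0,"ry":0,"rz":0},
    {"dx":0.047,"dy":-0.017,"dz":-0.087,"rx":0,"ry":0,"rz":0},
    {"dx":0.047,"dy":-0.017,"dz":-0.087,"rx":0,"ry":0,"rz":0},
    {"dx":0.047,"dy":-0.017,"dz":-0.087,"rx":0,"ry":0,"rz":0},
    {"dx":0,"dy":0,"dz":0,"rx":0,"ry":0,"rz":0},
  ],
)

```text
t: 15.9
tcp_pos: [0.5536, -0.029, 0.1925]
tool_rot: [0.169, 0.957, -0.042, 0.234]
force: [0.1, -0.6, -2.5]
finger_gap: 0.512
gripper_force: 52.1
```

```bash
python3 st.py;python3 held.py|head -2; python3 -c "
from station import sensors;print(sensors.sense()['ft_torque'])"
```

```text
t 15.9 tcp [ 0.5536 -0.029   0.1925] z [ 0.433 -0.159 -0.887] y [ 0.342  0.94  -0.001] yaw 70.0 F [ 0.1 -0.6 -2.5] gap 0.512 52.1 q6 [-0.22  0.39  1.99 -0.21  0.29 -1.25]
p [-0.124  0.037  0.037  0.763 -2.087] cost 53.30588235294118 33.43679308281072
foot [ 0.5655 -0.0341  0.1785] axis [-0.521  0.23   0.822] tilt 34.7 az 2.73
[ 0.15941996  0.41453667 -0.01451346]
```

Call:
move_arm(
  targets=[
    {"dx":0.047,"dy":-0.017,"dz":-0.087,"rx":0,"ry":0,"rz":0},
    {"dx":0.047,"dy":-0.017,"dz":-0.087,"rx":0,"ry":0,"rz":0},
    {"dx":0.047,"dy":-0.017,"dz":-0.087,"rx":0,"ry":0,"rz":0},
    {"dx":0.047,"dy":-0.017,"dz":-0.087,"rx":0,"ry":0,"rz":0},
    {"dx":0.047,"dy":-0.017,"dz":-0.087,"rx":0,"ry":0,"rz":0},
    {"dx":0.047,"dy":-0.017,"dz":-0.087,"rx":0,"ry":0,"rz":0},
    {"dx":0,"dy":0,"dz":0,"rx":0,"ry":0,"rz":0},
    {"dx":0,"dy":0,"dz":0,"rx":0,"ry":0,"rz":0},
    {"dx":0,"dy":0,"dz":0,"rx":0,"ry":0,"rz":0},
    {"dx":0,"dy":0,"dz":0,"rx":0,"ry":0,"rz":0},
  ],
)

```text
t: 17.25
tcp_pos: [0.5606, -0.0314, 0.1797]
tool_rot: [0.169, 0.957, -0.042, 0.234]
force: [-0.2, -0.6, -2.1]
finger_gap: 0.516
gripper_force: 52.1
```

```bash
python3 st.py;python3 held.py|head -2; python3 -c "
from station import sensors;print(sensors.sense()['ft_torque'])"
```

```text
t 17.25 tcp [ 0.5606 -0.0314  0.1797] z [ 0.434 -0.159 -0.887] y [ 0.342  0.94  -0.001] yaw 70.0 F [-0.2 -0.6 -2.1] gap 0.516 52.1 q6 [-0.22  0.42  1.99 -0.23  0.26 -1.24]
p [ 0.015  0.085 -0.167  1.006 -2.669] cost 152.8549019607843 129.42268055431876
foot [ 0.5673 -0.0365  0.1634] axis [-0.391  0.234  0.89 ] tilt 27.1 az 2.6
[ 0.15386278  0.38723322 -0.01717384]
```

Call:
move_arm(
  targets=[
    {"dx":0.056,"dy":-0.021,"dz":-0.104,"rx":0,"ry":0,"rz":0},
    {"dx":0.056,"dy":-0.021,"dz":-0.104,"rx":0,"ry":0,"rz":0},
    {"dx":0.056,"dy":-0.021,"dz":-0.104,"rx":0,"ry":0,"rz":0},
    {"dx":0.056,"dy":-0.021,"dz":-0.104,"rx":0,"ry":0,"rz":0},
    {"dx":0.056,"dy":-0.021,"dz":-0.104,"rx":0,"ry":0,"rz":0},
    {"dx":0.056,"dy":-0.021,"dz":-0.104,"rx":0,"ry":0,"rz":0},
    {"dx":0.056,"dy":-0.021,"dz":-0.104,"rx":0,"ry":0,"rz":0},
    {"dx":0.056,"dy":-0.021,"dz":-0.104,"rx":0,"ry":0,"rz":0},
    {"dx":0,"dy":0,"dz":0,"rx":0,"ry":0,"rz":0},
    {"dx":0,"dy":0,"dz":0,"rx":0,"ry":0,"rz":0},
  ],
)

```text
t: 18.6
tcp_pos: [0.5718, -0.0356, 0.1588]
tool_rot: [0.169, 0.957, -0.042, 0.234]
force: [-0.3, -0.1, -2.8]
finger_gap: 0.516
gripper_force: 52.1
```

```bash
python3 st.py; python3 -c "
from station import sensors;print(sensors.sense()['ft_torque'])"
```

```text
t 18.6 tcp [ 0.5718 -0.0356  0.1588] z [ 0.433 -0.159 -0.887] y [ 0.342  0.94  -0.001] yaw 70.0 F [-0.3 -0.1 -2.8] gap 0.516 52.1 q6 [-0.23  0.47  1.98 -0.27  0.22 -1.2 ]
[0.15996766 0.4065968  0.00112219]
```

Call:
move_arm(
  targets=[
    {"dx":0.056,"dy":-0.021,"dz":-0.104,"rx":-0.007,"ry":-0.02,"rz":0},
    {"dx":0.056,"dy":-0.021,"dz":-0.104,"rx":-0.007,"ry":-0.02,"rz":0},
    {"dx":0.056,"dy":-0.021,"dz":-0.104,"rx":-0.007,"ry":-0.02,"rz":0},
    {"dx":0.056,"dy":-0.021,"dz":-0.104,"rx":-0.007,"ry":-0.018,"rz":0},
    {"dx":0.056,"dy":-0.021,"dz":-0.104,"rx":0,"ry":0,"rz":0},
    {"dx":0.056,"dy":-0.021,"dz":-0.104,"rx":0,"ry":0,"rz":0},
    {"dx":0.056,"dy":-0.021,"dz":-0.104,"rx":0,"ry":0,"rz":0},
    {"dx":0.056,"dy":-0.021,"dz":-0.104,"rx":0,"ry":0,"rz":0},
    {"dx":0.056,"dy":-0.021,"dz":-0.104,"rx":0,"ry":0,"rz":0},
    {"dx":0,"dy":0,"dz":0,"rx":0,"ry":0,"rz":0},
  ],
)

```text
t: 19.85
tcp_pos: [0.5844, -0.0405, 0.1351]
tool_rot: [0.168, 0.951, -0.046, 0.255]
force: [0.1, 0.1, -3.2]
finger_gap: 0.516
gripper_force: 52.1
```

```bash
python3 st.py; python3 -c "
from station import sensors;print(sensors.sense()['ft_torque'])"
```

```text
t 19.85 tcp [ 0.5844 -0.0405  0.1351] z [ 0.469 -0.172 -0.866] y [ 0.342  0.94  -0.001] yaw 70.0 F [ 0.1  0.1 -3.2] gap 0.516 52.1 q6 [-0.23  0.54  2.   -0.61  0.11 -0.85]
[0.15340556 0.42717774 0.04542385]
```

Call:
move_arm(
  targets=[
    {"dx":0.019,"dy":-0.007,"dz":-0.035,"rx":0,"ry":0,"rz":0},
    {"dx":0.019,"dy":-0.007,"dz":-0.035,"rx":0,"ry":0,"rz":0},
    {"dx":0.019,"dy":-0.007,"dz":-0.035,"rx":0,"ry":0,"rz":0},
    {"dx":0.019,"dy":-0.007,"dz":-0.035,"rx":0,"ry":0,"rz":0},
    {"dx":0.019,"dy":-0.007,"dz":-0.035,"rx":0,"ry":0,"rz":0},
    {"dx":0.019,"dy":-0.007,"dz":-0.035,"rx":0,"ry":0,"rz":0},
    {"dx":0.019,"dy":-0.007,"dz":-0.035,"rx":0,"ry":0,"rz":0},
    {"dx":0.019,"dy":-0.007,"dz":-0.035,"rx":0,"ry":0,"rz":0},
    {"dx":0.019,"dy":-0.007,"dz":-0.035,"rx":0,"ry":0,"rz":0},
    {"dx":0,"dy":0,"dz":0,"rx":0,"ry":0,"rz":0},
  ],
)

```text
t: 21.1
tcp_pos: [0.5887, -0.042, 0.1274]
tool_rot: [0.168, 0.951, -0.046, 0.255]
force: [0.1, 0.2, -2.5]
finger_gap: 0.514
gripper_force: 52.1
```

```bash
python3 st.py; python3 -c "
from station import sensors;print(sensors.sense()['ft_torque'])"
```

```text
t 21.1 tcp [ 0.5887 -0.042   0.1274] z [ 0.469 -0.172 -0.866] y [ 0.342  0.94  -0.001] yaw 70.0 F [ 0.1  0.2 -2.5] gap 0.514 52.1 q6 [-0.23  0.56  1.99 -0.7   0.1  -0.77]
[0.16664994 0.42163095 0.00300787]
```

Call:
move_arm(
  targets=[
    {"dx":0.01,"dy":-0.004,"dz":-0.018,"rx":0,"ry":0,"rz":0},
    {"dx":0.01,"dy":-0.004,"dz":-0.018,"rx":0,"ry":0,"rz":0},
    {"dx":0.01,"dy":-0.004,"dz":-0.018,"rx":0,"ry":0,"rz":0},
    {"dx":0.01,"dy":-0.004,"dz":-0.018,"rx":0,"ry":0,"rz":0},
    {"dx":0.01,"dy":-0.004,"dz":-0.018,"rx":0,"ry":0,"rz":0},
    {"dx":0,"dy":0,"dz":0,"rx":0,"ry":0,"rz":0},
    {"dx":0,"dy":0,"dz":0,"rx":0,"ry":0,"rz":0},
    {"dx":0,"dy":0,"dz":0,"rx":0,"ry":0,"rz":0},
    {"dx":0,"dy":0,"dz":0,"rx":0,"ry":0,"rz":0},
    {"dx":0,"dy":0,"dz":0,"rx":0,"ry":0,"rz":0},
  ],
)

```text
t: 22.35
tcp_pos: [0.5888, -0.0421, 0.127]
tool_rot: [0.168, 0.951, -0.046, 0.255]
force: [-10.4, 1.9, 15.6]
finger_gap: 0.515
gripper_force: 54.6
```

Axial contact is about 20 N at the expected height, so the socle is home. Opening and withdrawing along the axis.

Call:
move_arm(
  targets=[
    {"dx":0,"dy":0,"dz":0,"rx":0,"ry":0,"rz":0},
    {"dx":0,"dy":0,"dz":0,"rx":0,"ry":0,"rz":0},
    {"dx":0,"dy":0,"dz":0,"rx":0,"ry":0,"rz":0},
    {"dx":0,"dy":0,"dz":0,"rx":0,"ry":0,"rz":0},
    {"dx":-0.12,"dy":0.043,"dz":0.217,"rx":0,"ry":0,"rz":0},
    {"dx":-0.235,"dy":0.086,"dz":0.433,"rx":0,"ry":0,"rz":0},
    {"dx":-0.469,"dy":0.172,"dz":0.866,"rx":0,"ry":0,"rz":0},
    {"dx":-0.469,"dy":0.172,"dz":0.866,"rx":0,"ry":0,"rz":0},
    {"dx":-0.469,"dy":0.172,"dz":0.866,"rx":0,"ry":0,"rz":0},
    {"dx":-0.469,"dy":0.172,"dz":0.866,"rx":0,"ry":0,"rz":0},
  ],
  claw=80,
)

```text
t: 23.6
tcp_pos: [0.5336, -0.0219, 0.2286]
tool_rot: [0.168, 0.951, -0.045, 0.254]
force: [-0.3, 1.0, -0.1]
finger_gap: 0.805
gripper_force: 0.0
```

```bash
python3 st.py
cat > seatfit.py <<'E'
# how well does the socle-at-home silhouette sit, as a function of distance up the spindle
from fit import *
seat=np.array([.6008,-.0475,.108]);phi=2.79;a=np.array([.5*np.cos(phi),.5*np.sin(phi),np.sqrt(.75)])
q=hsv["side"];b=(*(proj("side",seat+.02*a).round().astype(int)-30),60,60)
s=q[b[1]:b[1]+60,b[0]:b[0]+60]
for v in range(0,60,2): print(b[1]+v,''.join('w' if s[v,u,1]>95 else ('#' if s[v,u,2]<60 else chr(48+min(9,s[v,u,2]//25))) for u in range(60)))
print(b)
for l in (0,.01,.016,.05,.084):
  print(l,[proj(n,seat+l*a).round(1) for n in("side","top")])
E
python3 seatfit.py
```

```text
t 23.6 tcp [ 0.5336 -0.0219  0.2286] z [ 0.469 -0.172 -0.866] y [ 0.342  0.94  -0.001] yaw 70.0 F [-0.3  1.  -0.1] gap 0.805 0.0 q6 [-0.21  0.3   2.03 -0.23  0.31 -1.23]
185 ##2345wwwwwwwwwwwwwwwwww###############wwwwwwwwwwwwwwwwwwwww
187 ####333########wwwwwwwwwww###########wwwwwwwwwwwwwwwwwwwwwww
189 ###2332#########wwwwwwwwwwwwwwwwwwwwwwwwwwwwwwwwwwwwwwwwwwww
191 wwwww###########wwwwwwwwwwwwwwwwwwwwwwwwwwwwwwwwwwwwwwwwwwww
193 wwwww###########wwwwwwwwwwwwwwwwwwwwwwwwwwwwwwwwwwwwwwwwwwww
195 wwwwww#########wwwwwwwwwwwwwwwwwwwwwwwwwwwwwwwwwwwwwwwwwwwww
197 wwwww###########wwwwwwwwwwwwwwwwwwwwwwwwwwwwwwwwwwwwwwwwwwww
199 www###############34555wwwwwwwwwwwwwwwwwwwwwwwwwwwwwwwwwwwww
201 www##############3444455wwwwwwwwwwwwwwwwwwwwwwwwwwwwwwwwwwww
203 www##############23334445667777wwwwwwwwwwwwwwwwwwwwwwwwwwwww
205 www################3334445567776wwwwwwwwwwwwwwwwwwwwwwwwwwww
207 wwwwwww########www554333445667666667777777666666wwwwwwwwwwww
209 wwwwwwwwwwwwwwwww6654433456666656666777777776666666wwwwwwwww
211 wwwwwwwwwwwwwwwww55555566666555556666777777777666666wwwwwwww
213 wwwwwwwwwwwwwwww
[... 617 characters left out ...]
wwwwwwwwwwww
233 wwwwwwwwwwwwwwwwww5444444445555555444333333444wwwwwwwwwwwwww
235 wwwwwwwwwwwwwwwww44444444444444433333333333333344wwwwwwwwwww
237 wwwwwwwwwwwwwww4333332233333333333333333333333333344wwwwwwww
239 wwwwwwwwwwwww4433332222233222233443322233333333333334wwwwwww
241 wwwwwwwwwwww433332222222222222333332222222233333333334wwwwww
243 wwwwwwwwwww43333222222222222222333222222222233333333334wwwww
(np.int64(252), np.int64(185), 60, 60)
0 [array([285.6, 220.2]), array([303. , 195.8])]
0.01 [array([283.8, 217.7]), array([302.4, 197.4])]
0.016 [array([282.7, 216.1]), array([302. , 198.4])]
0.05 [array([276.5, 207.3]), array([299.8, 203.9])]
0.084 [array([270.1, 198.2]), array([297.5, 209.8])]
```

Call:
move_arm(
  targets=[
    {"dx":-0.3,"dy":1,"dz":0,"rx":0.068,"ry":0.188,"rz":0},
    {"dx":-0.3,"dy":1,"dz":0,"rx":0.068,"ry":0.188,"rz":0},
    {"dx":-0.3,"dy":1,"dz":0,"rx":0.068,"ry":0.188,"rz":0},
    {"dx":-0.3,"dy":1,"dz":0,"rx":0.068,"ry":0.188,"rz":0},
    {"dx":-0.3,"dy":1,"dz":0,"rx":0.068,"ry":0.188,"rz":0},
    {"dx":-0.3,"dy":1,"dz":0,"rx":0,"ry":0,"rz":0.24},
    {"dx":-0.3,"dy":1,"dz":0,"rx":0,"ry":0,"rz":0.24},
    {"dx":-0.3,"dy":1,"dz":0,"rx":0,"ry":0,"rz":0.24},
    {"dx":-0.3,"dy":1,"dz":0,"rx":0,"ry":0,"rz":0.24},
    {"dx":-0.3,"dy":1,"dz":0,"rx":0,"ry":0,"rz":0.24},
  ],
)

```text
t: 24.95
tcp_pos: [0.4592, 0.2284, 0.2268]
tool_rot: [-0.141, 0.99, -0.002, -0.0]
force: [1.5, 0.1, 0.7]
finger_gap: 0.797
gripper_force: 0.0
```

Call:
move_arm(
  targets=[
    {"dx":0,"dy":0.94,"dz":0,"rx":0,"ry":0,"rz":0},
    {"dx":0,"dy":0.94,"dz":-0.5,"rx":0,"ry":0,"rz":0},
    {"dx":0,"dy":0.94,"dz":-0.8,"rx":0,"ry":0,"rz":0},
    {"dx":0,"dy":0.94,"dz":-0.8,"rx":0,"ry":0,"rz":0},
    {"dx":0,"dy":0,"dz":-0.8,"rx":0,"ry":0,"rz":0},
    {"dx":0,"dy":0,"dz":-0.8,"rx":0,"ry":0,"rz":0},
    {"dx":0,"dy":0,"dz":-0.8,"rx":0,"ry":0,"rz":0},
    {"dx":0,"dy":0,"dz":-0.8,"rx":0,"ry":0,"rz":0},
    {"dx":0,"dy":0,"dz":-0.8,"rx":0,"ry":0,"rz":0},
    {"dx":0,"dy":0,"dz":0,"rx":0,"ry":0,"rz":0},
  ],
  claw=75,
)

```text
t: 26.2
tcp_pos: [0.458, 0.3212, 0.0731]
tool_rot: [-0.139, 0.99, -0.002, -0.002]
force: [0.2, 0.0, 0.3]
finger_gap: 0.75
gripper_force: 0.0
```

```bash
python3 st.py
```

```text
t 26.2 tcp [0.458  0.3212 0.0731] z [-0.004 -0.004 -1.   ] y [-0.276  0.961 -0.003] yaw 106.0 F [0.2 0.  0.3] gap 0.75 0.0 q6 [ 0.41  0.67  1.72 -0.    0.76 -1.43]
```

Call:
move_arm(
  targets=[
    {"dx":0,"dy":0.03,"dz":-0.5,"rx":0,"ry":0,"rz":0},
    {"dx":0,"dy":0,"dz":-0.5,"rx":0,"ry":0,"rz":0},
    {"dx":0,"dy":0,"dz":-0.5,"rx":0,"ry":0,"rz":0},
    {"dx":0,"dy":0,"dz":-0.5,"rx":0,"ry":0,"rz":0},
    {"dx":0,"dy":0,"dz":-0.4,"rx":0,"ry":0,"rz":0},
    {"dx":0,"dy":0,"dz":-0.2,"rx":0,"ry":0,"rz":0},
    {"dx":0,"dy":0,"dz":-0.1,"rx":0,"ry":0,"rz":0},
    {"dx":0,"dy":0,"dz":-0.07,"rx":0,"ry":0,"rz":0},
    {"dx":0,"dy":0,"dz":0,"rx":0,"ry":0,"rz":0},
    {"dx":0,"dy":0,"dz":0,"rx":0,"ry":0,"rz":0},
  ],
)

```text
t: 27.45
tcp_pos: [0.4593, 0.3228, 0.0067]
tool_rot: [-0.139, 0.99, -0.001, 0.0]
force: [0.1, -0.3, -0.2]
finger_gap: 0.75
gripper_force: 0.0
```

Call:
move_arm(
  targets=[
    {"dx":0,"dy":0,"dz":0,"rx":0,"ry":0,"rz":0},
    {"dx":0,"dy":0,"dz":0,"rx":0,"ry":0,"rz":0},
    {"dx":0,"dy":0,"dz":0,"rx":0,"ry":0,"rz":0},
    {"dx":0,"dy":0,"dz":0,"rx":0,"ry":0,"rz":0},
    {"dx":0,"dy":0,"dz":0,"rx":0,"ry":0,"rz":0},
    {"dx":0,"dy":0,"dz":0,"rx":0,"ry":0,"rz":0},
    {"dx":0,"dy":0,"dz":0,"rx":0,"ry":0,"rz":0},
    {"dx":0,"dy":0,"dz":0,"rx":0,"ry":0,"rz":0},
    {"dx":0,"dy":0,"dz":0,"rx":0,"ry":0,"rz":0},
    {"dx":0,"dy":0,"dz":0.4,"rx":0,"ry":0,"rz":0},
  ],
  claw=0,
  newtons=50,
)

```text
t: 28.7
tcp_pos: [0.4585, 0.3224, 0.016]
tool_rot: [-0.139, 0.99, -0.001, -0.001]
force: [0.4, -0.0, -1.5]
finger_gap: 0.496
gripper_force: 50.9
```

```bash
python3 st.py
```

```text
t 28.7 tcp [0.4585 0.3224 0.016 ] z [-0.001 -0.003 -1.   ] y [-0.276  0.961 -0.002] yaw 106.0 F [ 0.4 -0.  -1.5] gap 0.496 50.9 q6 [ 0.41  0.77  1.74 -0.    0.64 -1.43]
```

Call:
move_arm(
  targets=[
    {"dx":0,"dy":0,"dz":1,"rx":0,"ry":0,"rz":0},
    {"dx":0,"dy":0,"dz":1,"rx":0,"ry":0,"rz":0},
    {"dx":0,"dy":0,"dz":1,"rx":0,"ry":0,"rz":0},
    {"dx":0,"dy":-1,"dz":1,"rx":0,"ry":0,"rz":-0.24},
    {"dx":0,"dy":-1,"dz":1,"rx":0,"ry":0,"rz":-0.24},
    {"dx":0,"dy":-1,"dz":1,"rx":0,"ry":0,"rz":-0.24},
    {"dx":0,"dy":-1,"dz":1,"rx":0,"ry":0,"rz":-0.24},
    {"dx":0,"dy":-1,"dz":1,"rx":0,"ry":0,"rz":-0.24},
    {"dx":0.5,"dy":-1,"dz":0,"rx":0,"ry":0,"rz":0},
    {"dx":0.5,"dy":-1,"dz":0,"rx":0,"ry":0,"rz":0},
  ],
)

```text
t: 29.95
tcp_pos: [0.4842, 0.147, 0.2172]
tool_rot: [0.173, 0.985, -0.001, 0.0]
force: [-0.6, 0.4, -1.3]
finger_gap: 0.49
gripper_force: 50.9
```

Call:
move_arm(
  targets=[
    {"dx":0.26,"dy":-1,"dz":0,"rx":-0.057,"ry":-0.157,"rz":0},
    {"dx":0.26,"dy":-1,"dz":0,"rx":-0.057,"ry":-0.157,"rz":0},
    {"dx":0.26,"dy":-1,"dz":0,"rx":-0.057,"ry":-0.157,"rz":0},
    {"dx":0.26,"dy":-1,"dz":0,"rx":-0.057,"ry":-0.157,"rz":0},
    {"dx":0.26,"dy":-1,"dz":0,"rx":-0.057,"ry":-0.157,"rz":0},
    {"dx":0.26,"dy":-1,"dz":0,"rx":-0.057,"ry":-0.157,"rz":0},
    {"dx":0.26,"dy":-0.6,"dz":0,"rx":0,"ry":0,"rz":0},
    {"dx":0.26,"dy":-0.3,"dz":0,"rx":0,"ry":0,"rz":0},
    {"dx":0.26,"dy":0,"dz":0,"rx":0,"ry":0,"rz":0},
    {"dx":0,"dy":0,"dz":0,"rx":0,"ry":0,"rz":0},
  ],
)

```text
t: 31.2
tcp_pos: [0.543, -0.0246, 0.2165]
tool_rot: [0.168, 0.951, -0.046, 0.255]
force: [0.3, 0.4, -0.6]
finger_gap: 0.49
gripper_force: 50.9
```

```bash
python3 st.py; python3 v.py pics/pre3.png
```

```text
t 31.2 tcp [ 0.543  -0.0246  0.2165] z [ 0.47  -0.173 -0.865] y [ 0.342  0.94  -0.002] yaw 70.0 F [ 0.3  0.4 -0.6] gap 0.49 50.9 q6 [-0.21  0.33  2.02 -0.26  0.28 -1.2 ]
(np.int64(232), np.int64(143)) (np.int64(259), np.int64(165))
```

View pics/pre3.png

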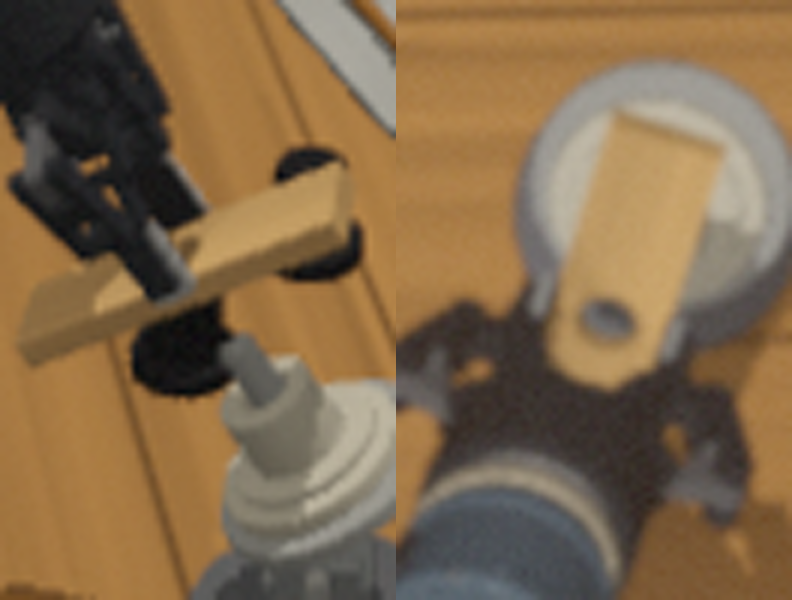

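Run:
```python
from h import *
O={"side":(232,143),"top":(259,165)}
def c(n,p): return ((proj(n,np.array(p))-O[n]+.5)*6-.5+(0 if n=="side" else np.array([396,0]))).round(0)
P=np.array([.543,-.0246,.2165]);z=np.array([.47,-.173,-.865]);x=np.cross([.342,.94,-.002],z)
for k in (-.008,): print("bore top pred",[c(n,P+z*k) for n in O],"per +5mm toolx",[c(n,P+z*k+x*.005) for n in O],x)
for k in (-.08,.08): print("ends",[[c(n,P-z*.008+x*k+s*np.array([.342,.94,0])) for s in(-.022,.022)] for n in O])
a=-z
for l in (.05,.084): print(l,[c(n,np.array([.6008,-.0475,.108])+l*a) for n in O])
```

```text
bore top pred [array([175., 250.]), array([604., 323.])] per +5mm toolx [array([165., 254.]), array([601., 334.])] [-0.813446  0.29489  -0.500966]
ends [[array([330., 216.]), array([341., 156.])], [array([723., 156.]), array([608., 117.])]]
ends [[array([ 14., 342.]), array([ 32., 282.])], [array([602., 517.]), array([494., 480.])]]
0.05 [array([269., 388.]), array([643., 236.])]
0.084 [array([231., 334.]), array([629., 271.])]
```

The picture shows the socle seated flat on the plate (side view, neck top at (270,385)). The bar is held level with its bore at top (607,319), about 2 mm up-slope of the prediction. I'll shift about 3 mm and start it on.

Call:
move_arm(
  targets=[
    {"dx":-0.07,"dy":0,"dz":0,"rx":0,"ry":0,"rz":0},
    {"dx":-0.066,"dy":0,"dz":0,"rx":0,"ry":0,"rz":0},
    {"dx":0.113,"dy":-0.041,"dz":-0.208,"rx":0,"ry":0,"rz":0},
    {"dx":0.113,"dy":-0.041,"dz":-0.208,"rx":0,"ry":0,"rz":0},
    {"dx":0.113,"dy":-0.041,"dz":-0.208,"rx":0,"ry":0,"rz":0},
    {"dx":0.113,"dy":-0.041,"dz":-0.208,"rx":0,"ry":0,"rz":0},
    {"dx":0.076,"dy":-0.028,"dz":-0.139,"rx":0,"ry":0,"rz":0},
    {"dx":0.076,"dy":-0.028,"dz":-0.139,"rx":0,"ry":0,"rz":0},
    {"dx":0.076,"dy":-0.028,"dz":-0.139,"rx":0,"ry":0,"rz":0},
    {"dx":0.056,"dy":-0.021,"dz":-0.104,"rx":0,"ry":0,"rz":0},
  ],
)

```text
t: 32.55
tcp_pos: [0.5578, -0.0315, 0.1824]
tool_rot: [0.168, 0.951, -0.046, 0.255]
force: [-0.2, -0.1, -0.2]
finger_gap: 0.49
gripper_force: 50.9
```

```bash
python3 st.py
```

```text
t 32.55 tcp [ 0.5578 -0.0315  0.1824] z [ 0.47  -0.173 -0.865] y [ 0.343  0.939 -0.002] yaw 70.0 F [-0.2 -0.1 -0.2] gap 0.49 50.9 q6 [-0.22  0.42  2.02 -0.35  0.19 -1.12]
```

Call:
move_arm(
  targets=[
    {"dx":0.047,"dy":-0.017,"dz":-0.087,"rx":0,"ry":0,"rz":0},
    {"dx":0.047,"dy":-0.017,"dz":-0.087,"rx":0,"ry":0,"rz":0},
    {"dx":0.047,"dy":-0.017,"dz":-0.087,"rx":0,"ry":0,"rz":0},
    {"dx":0.047,"dy":-0.017,"dz":-0.087,"rx":0,"ry":0,"rz":0},
    {"dx":0.047,"dy":-0.017,"dz":-0.087,"rx":0,"ry":0,"rz":0},
    {"dx":0.047,"dy":-0.017,"dz":-0.087,"rx":0,"ry":0,"rz":0},
    {"dx":0,"dy":0,"dz":0,"rx":0,"ry":0,"rz":0},
    {"dx":0,"dy":0,"dz":0,"rx":0,"ry":0,"rz":0},
    {"dx":0,"dy":0,"dz":0,"rx":0,"ry":0,"rz":0},
    {"dx":0,"dy":0,"dz":0,"rx":0,"ry":0,"rz":0},
  ],
)

```text
t: 33.8
tcp_pos: [0.5649, -0.0342, 0.1697]
tool_rot: [0.168, 0.951, -0.046, 0.256]
force: [2.0, -2.3, -0.2]
finger_gap: 0.492
gripper_force: 50.8
```

```bash
python3 st.py
```

```text
t 33.8 tcp [ 0.5649 -0.0342  0.1697] z [ 0.471 -0.173 -0.865] y [ 0.343  0.939 -0.002] yaw 70.0 F [ 2.  -2.3 -0.2] gap 0.492 50.8 q6 [-0.22  0.45  2.02 -0.4   0.17 -1.06]
```

Call:
move_arm(
  targets=[
    {"dx":0.04,"dy":-0.04,"dz":0,"rx":0,"ry":0,"rz":0},
    {"dx":0.028,"dy":-0.01,"dz":-0.052,"rx":0,"ry":0,"rz":0},
    {"dx":0.028,"dy":-0.01,"dz":-0.052,"rx":0,"ry":0,"rz":0},
    {"dx":0.028,"dy":-0.01,"dz":-0.052,"rx":0,"ry":0,"rz":0},
    {"dx":0.028,"dy":-0.01,"dz":-0.052,"rx":0,"ry":0,"rz":0},
    {"dx":0.028,"dy":-0.01,"dz":-0.052,"rx":0,"ry":0,"rz":0},
    {"dx":0.028,"dy":-0.01,"dz":-0.052,"rx":0,"ry":0,"rz":0},
    {"dx":0.028,"dy":-0.01,"dz":-0.052,"rx":0,"ry":0,"rz":0},
    {"dx":0,"dy":0,"dz":0,"rx":0,"ry":0,"rz":0},
    {"dx":0,"dy":0,"dz":0,"rx":0,"ry":0,"rz":0},
  ],
)

```text
t: 35.05
tcp_pos: [0.5706, -0.0368, 0.1604]
tool_rot: [0.168, 0.951, -0.046, 0.255]
force: [-1.2, 1.0, -0.6]
finger_gap: 0.495
gripper_force: 50.9
```

```bash
python3 st.py
```

```text
t 35.05 tcp [ 0.5706 -0.0368  0.1604] z [ 0.47  -0.173 -0.865] y [ 0.343  0.939 -0.002] yaw 70.0 F [-1.2  1.  -0.6] gap 0.495 50.9 q6 [-0.23  0.47  2.01 -0.44  0.15 -1.03]
```

Call:
move_arm(
  targets=[
    {"dx":0.014,"dy":-0.005,"dz":-0.026,"rx":0,"ry":0,"rz":0},
    {"dx":0.014,"dy":-0.005,"dz":-0.026,"rx":0,"ry":0,"rz":0},
    {"dx":0.014,"dy":-0.005,"dz":-0.026,"rx":0,"ry":0,"rz":0},
    {"dx":0.014,"dy":-0.005,"dz":-0.026,"rx":0,"ry":0,"rz":0},
    {"dx":0.014,"dy":-0.005,"dz":-0.026,"rx":0,"ry":0,"rz":0},
    {"dx":0.014,"dy":-0.005,"dz":-0.026,"rx":0,"ry":0,"rz":0},
    {"dx":0,"dy":0,"dz":0,"rx":0,"ry":0,"rz":0},
    {"dx":0,"dy":0,"dz":0,"rx":0,"ry":0,"rz":0},
    {"dx":0,"dy":0,"dz":0,"rx":0,"ry":0,"rz":0},
    {"dx":0,"dy":0,"dz":0,"rx":0,"ry":0,"rz":0},
  ],
)

```text
t: 36.3
tcp_pos: [0.5721, -0.0373, 0.1577]
tool_rot: [0.168, 0.951, -0.046, 0.256]
force: [-7.1, 1.0, 11.9]
finger_gap: 0.494
gripper_force: 52.4
```

```bash
python3 st.py
```

```text
t 36.3 tcp [ 0.5721 -0.0373  0.1577] z [ 0.471 -0.173 -0.865] y [ 0.342  0.94  -0.002] yaw 70.0 F [-7.1  1.  11.9] gap 0.494 52.4 q6 [-0.23  0.48  2.01 -0.46  0.14 -1.01]
```

Call:
move_arm(
  targets=[
    {"dx":0,"dy":0,"dz":0,"rx":0,"ry":0,"rz":0},
    {"dx":0,"dy":0,"dz":0,"rx":0,"ry":0,"rz":0},
    {"dx":0,"dy":0,"dz":0,"rx":0,"ry":0,"rz":0},
    {"dx":0,"dy":0,"dz":0,"rx":0,"ry":0,"rz":0},
    {"dx":-0.12,"dy":0.043,"dz":0.217,"rx":0,"ry":0,"rz":0},
    {"dx":-0.235,"dy":0.086,"dz":0.433,"rx":0,"ry":0,"rz":0},
    {"dx":-0.469,"dy":0.172,"dz":0.866,"rx":0,"ry":0,"rz":0},
    {"dx":-0.469,"dy":0.172,"dz":0.866,"rx":0,"ry":0,"rz":0},
    {"dx":-0.469,"dy":0.172,"dz":0.866,"rx":0,"ry":0,"rz":0},
    {"dx":-0.469,"dy":0.172,"dz":0.866,"rx":0,"ry":0,"rz":0},
  ],
  claw=75,
)

```text
t: 37.55
tcp_pos: [0.5161, -0.0168, 0.2602]
tool_rot: [0.168, 0.951, -0.046, 0.255]
force: [0.6, 0.6, 0.5]
finger_gap: 0.75
gripper_force: 0.0
```

```bash
python3 st.py
python3 - <<'E'
from fit import *
q=hsv["side"];b=(248,175)
for v in range(0,62,2): print(b[1]+v,''.join(('w' if s[1]<150 else 'W') if s[1]>95 else ('#' if s[2]<60 else chr(48+min(9,s[2]//25))) for s in q[b[1]+v,b[0]:b[0]+75]))
seat=np.array([.6008,-.0475,.108]);a=np.array([.5*np.cos(2.79),.5*np.sin(2.79),.866]);x=np.cross([.342,.94,0],-a);y=np.array([.342,.94,0])
print("bar top corners",[proj("side",seat+.064*a+i*.08*x+j*.022*y).round(0).tolist() for i in(-1,1) for j in(-1,1)])
E
```

```text
t 37.55 tcp [ 0.5161 -0.0168  0.2602] z [ 0.47  -0.173 -0.866] y [ 0.342  0.94  -0.001] yaw 70.0 F [0.6 0.6 0.5] gap 0.75 0.0 q6 [-0.21  0.21  2.02 -0.19  0.39 -1.27]
175 345wwWWWWWWWWWWWWWWWWWWWWWWWWWw#########wwWWWWWWWWWWWWWWWWWWWWWWWWWWWwwwwww
177 234wwWWWWWWWWWWWWWWWWWWWWWWWWWw#########wwWWWWWWWWWWWWWWWWWWWWWWWWWWwwwwwww
179 4wwwWWWWWWWWWWWWWWWWWWWWWWWWww###########wwwWWWWWWWWWWWWWWWWWWWWWWWwwwwwwww
181 wWWWWWWWWWWWWWWWWWWWWWWWWWww###############wwWWWWWWWWWWWWWWWWWWWWWwwwwwwwww
183 WWWWWWWWWWWWWWWWWWWWWWWWWWWw################wWWWWWWWWWWWWWWWWWWWWWwwwwwwwww
185 WWWWWWWWWWWwwwwwwwWWWWWWWWWw###############wWWWWWWWWWWWWWWWWWWWWWWWwwwwwwww
187 WWWWWWWWWww########wwWWWWWWWww###########wwWWWWWWWWWWWWWWWWWWWWWWWWWwwwwwww
189 WWWWWWWWw###########wWWWWWWWWWWWwwwwwwwwWWWWWWWWWwwwwWWWWWWWWWWWWWWWWwwwwww
191 WWWWWWWWw###########wWWWWWWWWWWWWWWWWWWWWWWWwwwwwwwwwwwWWWWWWWWWWWWWWwwwwww
193 WWWWWWWWw###########wWWWWWWWWWWWWWWWWWWwwwwwwwwwwwwwwwwWWWWWWWWWWWWWWWWwwww
195 WWWWWWWWw###########wWWWWWWWWWWWWwwwwwwwwwwwwwwwwwwwwwwWWWWWWWWWWWWWWWWWwww
197 WWWWWWWww###########wwwwwwWWWwwwwwwwwwwwwwwwwwwww
[... 927 characters left out ...]
WWWWww555544444444455555555555544556555wwWWWWWWWWWWWWWWWWWW
223 WWWWWWWWWWWWWWWWWWWWww55555555555555555555555444455555wwWWWWWWWWWWWWWWWWWWW
225 WWWWWWWWWWWWWWWWWWWWw55555555555555566666655445555555wWWWWWWWWWWWWWWWWWWWWW
227 WWWWWWWWWWWWWWWWWWWww555555555555666666555555555545wwWWWWWWWWWWWWWWWWWWWWWW
229 WWWWWWWWWWWWWWWWWWWww5445566666666554445555555444wwWWWWWWWWWWWWWWWWWWWWWWWW
231 WWWWWWWWWWWWWWWWWWWWw54444444444444455555544444wwwWWWWWWWWWWWWWWWWWWWWWWWWW
233 WWWWWWWWWWWWWWWWWWWWWw4444444445555555444333333444wwwWWWWWWWWWWWWWWWWWWWWWW
235 WWWWWWWWWWWWWWWWWWWww44334444444444433333333333333344wwwWWWWWWWWWWWWWWWWWWW
bar top corners [[299.0, 199.0], [301.0, 189.0], [247.0, 218.0], [250.0, 208.0]]
```

Bar is home and flat, with the spindle tip showing through at side (270,199). Now the knob.

Call:
move_arm(
  targets=[
    {"dx":0.55,"dy":1,"dz":0,"rx":0.068,"ry":0.188,"rz":0},
    {"dx":0.55,"dy":1,"dz":0,"rx":0.068,"ry":0.188,"rz":0},
    {"dx":0.55,"dy":1,"dz":0,"rx":0.068,"ry":0.188,"rz":0},
    {"dx":0.55,"dy":1,"dz":0,"rx":0.068,"ry":0.188,"rz":0},
    {"dx":0.55,"dy":1,"dz":0,"rx":0.068,"ry":0.188,"rz":0},
    {"dx":0.55,"dy":1,"dz":0,"rx":0,"ry":0,"rz":0},
    {"dx":0.55,"dy":1,"dz":0,"rx":0,"ry":0,"rz":0},
    {"dx":0.55,"dy":1,"dz":0,"rx":0,"ry":0,"rz":0},
    {"dx":0.55,"dy":1,"dz":0,"rx":0,"ry":0,"rz":0},
    {"dx":0.55,"dy":1,"dz":0,"rx":0,"ry":0,"rz":0},
  ],
)

```text
t: 38.9
tcp_pos: [0.6548, 0.2335, 0.2575]
tool_rot: [0.173, 0.985, -0.002, -0.0]
force: [-0.5, -0.2, 0.5]
finger_gap: 0.749
gripper_force: 0.0
```

```bash
python3 st.py
```

```text
t 38.9 tcp [0.6548 0.2335 0.2575] z [-0.001 -0.003 -1.   ] y [ 0.342  0.94  -0.004] yaw 70.0 F [-0.5 -0.2  0.5] gap 0.749 0.0 q6 [ 0.18  0.6   1.21 -0.    1.33 -1.04]
```

Call:
move_arm(
  targets=[
    {"dx":0.48,"dy":0.64,"dz":-1,"rx":0,"ry":0,"rz":0},
    {"dx":0,"dy":0,"dz":-1,"rx":0,"ry":0,"rz":0},
    {"dx":0,"dy":0,"dz":-1,"rx":0,"ry":0,"rz":0},
    {"dx":0,"dy":0,"dz":-1,"rx":0,"ry":0,"rz":0},
    {"dx":0,"dy":0,"dz":-1,"rx":0,"ry":0,"rz":0},
    {"dx":0,"dy":0,"dz":-1,"rx":0,"ry":0,"rz":0},
    {"dx":0,"dy":0,"dz":-1,"rx":0,"ry":0,"rz":0},
    {"dx":0,"dy":0,"dz":-1,"rx":0,"ry":0,"rz":0},
    {"dx":0,"dy":0,"dz":-0.8,"rx":0,"ry":0,"rz":0},
    {"dx":0,"dy":0,"dz":-0.4,"rx":0,"ry":0,"rz":0},
  ],
)

```text
t: 40.15
tcp_pos: [0.6655, 0.2486, 0.0271]
tool_rot: [0.173, 0.985, -0.002, -0.001]
force: [0.2, 0.3, -0.9]
finger_gap: 0.748
gripper_force: 0.0
```

Call:
move_arm(
  targets=[
    {"dx":0,"dy":0,"dz":0,"rx":0,"ry":0,"rz":0},
    {"dx":0,"dy":0,"dz":0,"rx":0,"ry":0,"rz":0},
    {"dx":0,"dy":0,"dz":0,"rx":0,"ry":0,"rz":0},
    {"dx":0,"dy":0,"dz":0,"rx":0,"ry":0,"rz":0},
    {"dx":0,"dy":0,"dz":0,"rx":0,"ry":0,"rz":0},
    {"dx":0,"dy":0,"dz":0,"rx":0,"ry":0,"rz":0},
    {"dx":0,"dy":0,"dz":0,"rx":0,"ry":0,"rz":0},
    {"dx":0,"dy":0,"dz":0,"rx":0,"ry":0,"rz":0},
    {"dx":0,"dy":0,"dz":0,"rx":0,"ry":0,"rz":0},
    {"dx":0,"dy":0,"dz":0,"rx":0,"ry":0,"rz":0},
  ],
  claw=0,
  newtons=20,
)

```text
t: 41.4
tcp_pos: [0.6664, 0.2488, 0.0295]
tool_rot: [0.173, 0.985, -0.001, 0.0]
force: [-0.3, -0.3, 1.1]
finger_gap: 0.463
gripper_force: 22.2
```

```bash
python3 st.py
```

```text
t 41.4 tcp [0.6664 0.2488 0.0295] z [ 0.    -0.003 -1.   ] y [ 0.341  0.94  -0.003] yaw 70.0 F [-0.3 -0.3  1.1] gap 0.463 22.2 q6 [ 0.2   0.88  1.32 -0.    0.94 -1.02]
```

Gripped at 39.4 mm, which matches the 40 mm grip. Squeezing once more at 90° to centre it.

Call:
move_arm(
  targets=[
    {"dx":0,"dy":0,"dz":0,"rx":0,"ry":0,"rz":0},
    {"dx":0,"dy":0,"dz":0,"rx":0,"ry":0,"rz":-0.333},
    {"dx":0,"dy":0,"dz":0,"rx":0,"ry":0,"rz":-0.333},
    {"dx":0,"dy":0,"dz":0,"rx":0,"ry":0,"rz":-0.333},
    {"dx":0,"dy":0,"dz":0,"rx":0,"ry":0,"rz":-0.333},
    {"dx":0,"dy":0,"dz":0,"rx":0,"ry":0,"rz":-0.333},
    {"dx":0,"dy":0,"dz":0,"rx":0,"ry":0,"rz":-0.333},
    {"dx":0,"dy":0,"dz":0,"rx":0,"ry":0,"rz":-0.333},
    {"dx":0,"dy":0,"dz":0,"rx":0,"ry":0,"rz":-0.333},
    {"dx":0,"dy":0,"dz":0,"rx":0,"ry":0,"rz":-0.333},
  ],
  claw=65,
)

```text
t: 42.65
tcp_pos: [0.6666, 0.2489, 0.0293]
tool_rot: [0.82, 0.572, -0.001, -0.001]
force: [-0.2, -0.0, 0.6]
finger_gap: 0.653
gripper_force: 0.0
```

Call:
move_arm(
  targets=[
    {"dx":0,"dy":0,"dz":0,"rx":0,"ry":0,"rz":0},
    {"dx":0,"dy":0,"dz":0,"rx":0,"ry":0,"rz":0},
    {"dx":0,"dy":0,"dz":0,"rx":0,"ry":0,"rz":0},
    {"dx":0,"dy":0,"dz":0,"rx":0,"ry":0,"rz":0},
    {"dx":0,"dy":0,"dz":0,"rx":0,"ry":0,"rz":0},
    {"dx":0,"dy":0,"dz":0,"rx":0,"ry":0,"rz":0},
    {"dx":0,"dy":0,"dz":0,"rx":0,"ry":0,"rz":0},
    {"dx":0,"dy":0,"dz":0,"rx":0,"ry":0,"rz":0},
    {"dx":0,"dy":0,"dz":0,"rx":0,"ry":0,"rz":0},
    {"dx":0,"dy":0,"dz":0.2,"rx":0,"ry":0,"rz":0},
  ],
  claw=0,
  newtons=40,
)

```text
t: 43.9
tcp_pos: [0.6651, 0.2485, 0.0334]
tool_rot: [0.819, 0.574, -0.003, -0.001]
force: [-0.8, -0.6, -1.4]
finger_gap: 0.464
gripper_force: 40.3
```

```bash
python3 st.py
```

```text
t 43.9 tcp [0.6651 0.2485 0.0334] z [-0.006 -0.001 -1.   ] y [ 0.94  -0.34  -0.006] yaw -19.9 F [-0.8 -0.6 -1.4] gap 0.464 40.3 q6 [0.2  0.88 1.32 0.   0.96 0.55]
```

Call:
move_arm(
  targets=[
    {"dx":0,"dy":0,"dz":0.9,"rx":0,"ry":0,"rz":0},
    {"dx":0,"dy":0,"dz":0.9,"rx":0,"ry":0,"rz":0.333},
    {"dx":0,"dy":0,"dz":0.9,"rx":0,"ry":0,"rz":0.333},
    {"dx":0,"dy":0,"dz":0.9,"rx":0,"ry":0,"rz":0.333},
    {"dx":-0.8,"dy":-1,"dz":0.9,"rx":0,"ry":0,"rz":0.333},
    {"dx":-0.8,"dy":-1,"dz":0.9,"rx":0,"ry":0,"rz":0.333},
    {"dx":-0.8,"dy":-1,"dz":0.9,"rx":0,"ry":0,"rz":0.333},
    {"dx":-0.8,"dy":-1,"dz":0.9,"rx":0,"ry":0,"rz":0.333},
    {"dx":-0.8,"dy":-1,"dz":0.9,"rx":0,"ry":0,"rz":0.333},
    {"dx":-0.8,"dy":-1,"dz":0.9,"rx":0,"ry":0,"rz":0.333},
  ],
)

```text
t: 45.15
tcp_pos: [0.5454, 0.098, 0.2615]
tool_rot: [0.171, 0.985, -0.002, 0.001]
force: [0.3, 0.1, -0.5]
finger_gap: 0.457
gripper_force: 40.6
```

Call:
move_arm(
  targets=[
    {"dx":-0.1,"dy":-1,"dz":0,"rx":-0.057,"ry":-0.157,"rz":0},
    {"dx":-0.1,"dy":-1,"dz":0,"rx":-0.057,"ry":-0.157,"rz":0},
    {"dx":-0.1,"dy":-1,"dz":0,"rx":-0.057,"ry":-0.157,"rz":0},
    {"dx":0,"dy":-1,"dz":0,"rx":-0.057,"ry":-0.157,"rz":0},
    {"dx":0,"dy":-0.5,"dz":0,"rx":-0.057,"ry":-0.157,"rz":0},
    {"dx":0,"dy":-0.4,"dz":0,"rx":-0.057,"ry":-0.157,"rz":0},
    {"dx":0,"dy":0,"dz":-0.4,"rx":0,"ry":0,"rz":0},
    {"dx":0,"dy":0,"dz":-0.4,"rx":0,"ry":0,"rz":0},
    {"dx":0,"dy":0,"dz":0,"rx":0,"ry":0,"rz":0},
    {"dx":0,"dy":0,"dz":0,"rx":0,"ry":0,"rz":0},
  ],
)

```text
t: 46.4
tcp_pos: [0.5396, -0.0236, 0.2394]
tool_rot: [0.168, 0.951, -0.046, 0.256]
force: [0.1, -0.1, -1.8]
finger_gap: 0.461
gripper_force: 40.6
```

```bash
python3 st.py; python3 v.py pics/pre4.png
```

```text
t 46.4 tcp [ 0.5396 -0.0236  0.2394] z [ 0.471 -0.174 -0.865] y [ 0.342  0.94  -0.002] yaw 70.0 F [ 0.1 -0.1 -1.8] gap 0.461 40.6 q6 [-0.21  0.28  2.   -0.21  0.34 -1.25]
(np.int64(232), np.int64(143)) (np.int64(259), np.int64(165))
```

View pics/pre4.png

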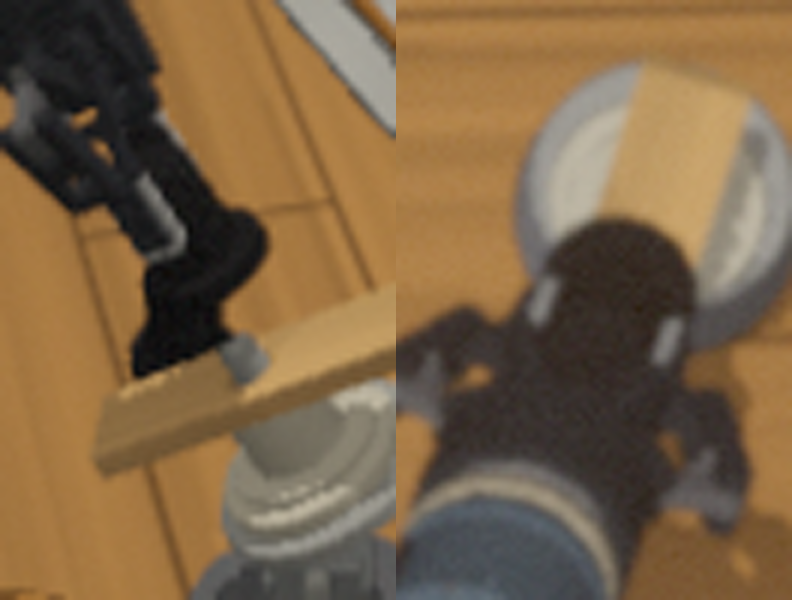

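The last picture shows the bar flat on the socle with the spindle tip through it at side (240,350). The knob is held above it, flange centre at about (208,265), and needs to go about 10 mm towards the robot. Correcting and approaching.

Call:
move_arm(
  targets=[
    {"dx":-0.19,"dy":0.03,"dz":0,"rx":0,"ry":0,"rz":0},
    {"dx":-0.19,"dy":0.04,"dz":0,"rx":0,"ry":0,"rz":0},
    {"dx":0.08,"dy":-0.03,"dz":-0.146,"rx":0,"ry":0,"rz":0},
    {"dx":0.08,"dy":-0.029,"dz":-0.146,"rx":0,"ry":0,"rz":0},
    {"dx":0.08,"dy":-0.029,"dz":-0.146,"rx":0,"ry":0,"rz":0},
    {"dx":0.08,"dy":-0.029,"dz":-0.146,"rx":0,"ry":0,"rz":0},
    {"dx":0.08,"dy":-0.029,"dz":-0.146,"rx":0,"ry":0,"rz":0},
    {"dx":0.08,"dy":-0.029,"dz":-0.146,"rx":0,"ry":0,"rz":0},
    {"dx":0.08,"dy":-0.029,"dz":-0.146,"rx":0,"ry":0,"rz":0},
    {"dx":0.08,"dy":-0.029,"dz":-0.146,"rx":0,"ry":0,"rz":0},
  ],
)

```text
t: 47.75
tcp_pos: [0.5456, -0.0278, 0.2099]
tool_rot: [0.168, 0.951, -0.046, 0.256]
force: [0.7, -0.5, -0.7]
finger_gap: 0.457
gripper_force: 40.6
```

```bash
python3 st.py
python3 - <<'E'
from h import *
s=sensors.sense();P=s["tcp_pos"];a=np.array([.5*np.cos(2.79),.5*np.sin(2.79),.866]);seat=np.array([.6008,-.0475,.108])
l=(P-seat)@a;print("s",l,"off mm",(P-seat-l*a)*1e3)
E
```

```text
t 47.75 tcp [ 0.5456 -0.0278  0.2099] z [ 0.471 -0.174 -0.865] y [ 0.343  0.939 -0.002] yaw 70.0 F [ 0.7 -0.5 -0.7] gap 0.457 40.6 q6 [-0.22  0.35  2.02 -0.27  0.26 -1.2 ]
s 0.11758964564229757 off mm [-0.02675215 -0.51408491  0.09369502]
```

Call:
move_arm(
  targets=[
    {"dx":0.038,"dy":-0.014,"dz":-0.069,"rx":0,"ry":0,"rz":0},
    {"dx":0.038,"dy":-0.014,"dz":-0.069,"rx":0,"ry":0,"rz":0},
    {"dx":0.038,"dy":-0.014,"dz":-0.069,"rx":0,"ry":0,"rz":0},
    {"dx":0.038,"dy":-0.014,"dz":-0.069,"rx":0,"ry":0,"rz":0},
    {"dx":0.038,"dy":-0.014,"dz":-0.069,"rx":0,"ry":0,"rz":0},
    {"dx":0.038,"dy":-0.014,"dz":-0.069,"rx":0,"ry":0,"rz":0},
    {"dx":0,"dy":0,"dz":0,"rx":0,"ry":0,"rz":0},
    {"dx":0,"dy":0,"dz":0,"rx":0,"ry":0,"rz":0},
    {"dx":0,"dy":0,"dz":0,"rx":0,"ry":0,"rz":0},
    {"dx":0,"dy":0,"dz":0,"rx":0,"ry":0,"rz":0},
  ],
)

```text
t: 49.0
tcp_pos: [0.5511, -0.0298, 0.1999]
tool_rot: [0.168, 0.951, -0.046, 0.256]
force: [0.2, -0.9, -2.6]
finger_gap: 0.458
gripper_force: 40.6
```

```bash
python3 st.py
```

```text
t 49.0 tcp [ 0.5511 -0.0298  0.1999] z [ 0.471 -0.174 -0.865] y [ 0.343  0.939 -0.002] yaw 70.0 F [ 0.2 -0.9 -2.6] gap 0.458 40.6 q6 [-0.22  0.37  2.02 -0.29  0.23 -1.17]
```

Call:
move_arm(
  targets=[
    {"dx":0.024,"dy":-0.009,"dz":-0.043,"rx":0,"ry":0,"rz":0},
    {"dx":0.024,"dy":-0.009,"dz":-0.043,"rx":0,"ry":0,"rz":0},
    {"dx":0.024,"dy":-0.009,"dz":-0.043,"rx":0,"ry":0,"rz":0},
    {"dx":0.024,"dy":-0.009,"dz":-0.043,"rx":0,"ry":0,"rz":0},
    {"dx":0.024,"dy":-0.009,"dz":-0.043,"rx":0,"ry":0,"rz":0},
    {"dx":0.024,"dy":-0.009,"dz":-0.043,"rx":0,"ry":0,"rz":0},
    {"dx":0.024,"dy":-0.009,"dz":-0.043,"rx":0,"ry":0,"rz":0},
    {"dx":0.024,"dy":-0.009,"dz":-0.043,"rx":0,"ry":0,"rz":0},
    {"dx":0,"dy":0,"dz":0,"rx":0,"ry":0,"rz":0},
    {"dx":0,"dy":0,"dz":0,"rx":0,"ry":0,"rz":0},
  ],
)

```text
t: 50.25
tcp_pos: [0.5559, -0.0316, 0.1912]
tool_rot: [0.168, 0.951, -0.046, 0.256]
force: [-0.4, 0.9, -0.8]
finger_gap: 0.456
gripper_force: 40.6
```

```bash
python3 st.py
```

```text
t 50.25 tcp [ 0.5559 -0.0316  0.1912] z [ 0.471 -0.174 -0.865] y [ 0.343  0.939 -0.002] yaw 70.0 F [-0.4  0.9 -0.8] gap 0.456 40.6 q6 [-0.22  0.4   2.02 -0.32  0.21 -1.15]
```

Call:
move_arm(
  targets=[
    {"dx":0.011,"dy":-0.004,"dz":-0.021,"rx":0,"ry":0,"rz":0},
    {"dx":0.011,"dy":-0.004,"dz":-0.021,"rx":0,"ry":0,"rz":0},
    {"dx":0.011,"dy":-0.004,"dz":-0.021,"rx":0,"ry":0,"rz":0},
    {"dx":0.011,"dy":-0.004,"dz":-0.021,"rx":0,"ry":0,"rz":0},
    {"dx":0.011,"dy":-0.004,"dz":-0.021,"rx":0,"ry":0,"rz":0},
    {"dx":0.011,"dy":-0.004,"dz":-0.021,"rx":0,"ry":0,"rz":0},
    {"dx":0,"dy":0,"dz":0,"rx":0,"ry":0,"rz":0},
    {"dx":0,"dy":0,"dz":0,"rx":0,"ry":0,"rz":0},
    {"dx":0,"dy":0,"dz":0,"rx":0,"ry":0,"rz":0},
    {"dx":0,"dy":0,"dz":0,"rx":0,"ry":0,"rz":0},
  ],
)

```text
t: 51.5
tcp_pos: [0.5567, -0.0317, 0.1903]
tool_rot: [0.167, 0.951, -0.046, 0.257]
force: [-13.3, 2.6, 20.1]
finger_gap: 0.453
gripper_force: 43.4
```

```bash
python3 st.py
```

```text
t 51.5 tcp [ 0.5567 -0.0317  0.1903] z [ 0.473 -0.174 -0.863] y [ 0.342  0.94  -0.002] yaw 70.0 F [-13.3   2.6  20.1] gap 0.453 43.4 q6 [-0.22  0.4   2.02 -0.33  0.21 -1.14]
```

Axial contact at the expected height, with the same +1 mm offset as the other parts. Releasing and withdrawing.

Call:
move_arm(
  targets=[
    {"dx":0,"dy":0,"dz":0,"rx":0,"ry":0,"rz":0},
    {"dx":0,"dy":0,"dz":0,"rx":0,"ry":0,"rz":0},
    {"dx":0,"dy":0,"dz":0,"rx":0,"ry":0,"rz":0},
    {"dx":0,"dy":0,"dz":0,"rx":0,"ry":0,"rz":0},
    {"dx":-0.12,"dy":0.043,"dz":0.217,"rx":0,"ry":0,"rz":0},
    {"dx":-0.235,"dy":0.086,"dz":0.433,"rx":0,"ry":0,"rz":0},
    {"dx":-0.469,"dy":0.172,"dz":0.866,"rx":0,"ry":0,"rz":0},
    {"dx":-0.469,"dy":0.172,"dz":0.866,"rx":0,"ry":0,"rz":0},
    {"dx":-0.469,"dy":0.172,"dz":0.866,"rx":0,"ry":0,"rz":0},
    {"dx":-0.469,"dy":0.172,"dz":0.866,"rx":0,"ry":0,"rz":0},
  ],
  claw=75,
)

```text
t: 52.75
tcp_pos: [0.5008, -0.0113, 0.2923]
tool_rot: [0.168, 0.951, -0.046, 0.256]
force: [0.6, 0.1, 0.5]
finger_gap: 0.752
gripper_force: 0.0
```

```bash
python3 st.py
python3 - <<'E'
from fit import *
q=hsv["side"];b=(240,165)
for v in range(0,66,2): print(b[1]+v,''.join(('w' if s[1]<150 else 'W') if s[1]>95 else ('#' if s[2]<60 else chr(48+min(9,s[2]//25))) for s in q[b[1]+v,b[0]:b[0]+75]))
seat=np.array([.6008,-.0475,.108]);a=np.array([.5*np.cos(2.79),.5*np.sin(2.79),.866])
print("knob top/flange centre px",[proj("side",seat+l*a).round(1).tolist() for l in(.124,.076,.064)])
# bystanders moved? mean change in their image patches
for n,L in dict(side=[("study",(328,190),20),("cup",(342,278),18),("sprayer",(345,330),26),("scraper",(215,244),28)],top=[("study",(248,132),18),("cup",(378,157),17),("sprayer",(447,177),20)]).items():
    o=cv2.imread(f"pics/{n}0.png")[:,:,::-1].astype(int)
    for k,(u,v),w in L: print(n,k,np.abs(im[n].astype(int)-o)[v-w:v+w,u-w:u+w].mean().round(2))
E
```

```text
t 52.75 tcp [ 0.5008 -0.0113  0.2923] z [ 0.472 -0.174 -0.864] y [ 0.342  0.94  -0.002] yaw 70.0 F [0.6 0.1 0.5] gap 0.752 0.0 q6 [-0.2   0.13  2.01 -0.17  0.48 -1.29]
165 #244wWWWWWWWWWWWWWWWWWWWWWWWWWWWWWWWWWWWWWWWWWWWWWWWWWWww54wwwwwWWWWWWWWWWW
167 #344wWWWWWWWWWWWWWWWWWWWWWWWWWWWWWWWWWWWWWWWWWWWWWWWWWWWWWWWWWWWWWWWWWWWWWW
169 wwwwWWWWWWWWWWWWWWWWWWWWWWWWWWWWWWWWWWWWWWWWWWWWWWWWWWWWWWWWWWWWWWWWWWWWWWW
171 WWWWWWWWWWWWWWWWWWWWWWWWWWWWWWWWWWWWWWWWWWWWWWWWWWWWWWWWWWWWWWWWWWWWWWWWWWW
173 WWWWWWWWWWWWWWWWWWWWWWWWWWWWWWWWWWWWWWWWWWWWWWWWWWWWWWWWWWWWWWWWWWWWWWWWWWW
175 WWWWWWWWWWWWWWWWWWWWWWWWWWWWWWWWWWWWWWWWWWWWWWWWWWWWWWWWWWWWWWWWWWWWWWWWWWW
177 WWWWWWWWWWWWWWWWWWWWWWWWWWWWWWWWWWWWWWWWWWWWWWWWWWWWWWWWWWWWWWWWWWWWWWWWWWW
179 WWWWWWWWWWWWWWWWWWWWWWWWWWWWWWWWWWWWWWWWWWWWWWWWWWWWWWWWWWWWWWWWWWWWWWWWWWW
181 WWWWWWWWWWWWWWWWWWWWWWWWWWWWWWWWWWWWWWWWWWWWWWWWWWWWWWWWWWWWWWWWWWWWWWWWWWw
183 WWWWWWWWWWWWWWWWWWWWWWWWWwWWWWWWWWWWWWWWWWWWWWWWWWWWWWWWWWWWWWWWWWWWWWWWWWw
185 WWWWWWWWWWWWWWWWWWWWwww####wwWWWWWWWWWWWWWWWWWWWWWWWWWWWWWWWWWWWWWWWWWWWWWW
187 WWWWWWWWWWWWWWWWWww##########wWWWWWWWWWWWWWWWWWW
[... 1194 characters left out ...]
44444555555555555566555wWWWWWWWWW
219 WWWWWWwwwwwwwwwwwwwwWWWWWWWWWww554434444444444555555555545566555wwWWWWWWWWW
221 WWWWWWWWwwwwwwWWWWWWWWWWWWWWww555544444444455555555555544556555wwWWWWWWWWWW
223 WWWWWWWWWWWWWWWWWWWWWWWWWWWWww55555555555555555555555444455555wwWWWWWWWWWWW
225 WWWWWWWWWWWWWWWWWWWWWWWWWWWWw55555555555555566666655445555555wwWWWWWWWWWWWW
227 WWWWWWWWWWWWWWWWWWWWWWWWWWWWw555555555555666666555555555545wwWWWWWWWWWWWWWW
229 WWWWWWWWWWWWWWWWWWWWWWWWWWWWw5445556666666554445555555444wwWWWWWWWWWWWWWWWW
knob top/flange centre px [[262.3, 187.2], [271.6, 200.4], [273.9, 203.6]]
side study 1.32
side cup 0.68
side sprayer 1.02
side scraper 11.36
top study 5.04
top cup 5.39
top sprayer 4.91
```

Run:
```python
from h import *
for n,(x,y,w,h) in dict(side=(170,230,80,28),top=(255,240,50,84)).items():
    o=cv2.imread(f"pics/{n}0.png")[:,:,::-1].astype(int);i=cams.snapshot(n).astype(int)
    d=np.abs(i-o).mean(2)[y:y+h,x:x+w]
    for r in d[::4]: print(n,''.join('.' if v<12 else '#' for v in r[::2]))
```

```text
side ........................................
side ........................................
side ........................................
side ......................##..#########.....
side ...#####..............................##
side #####.#....#.#################.......###
side ###########################..........###
top ##########.......########
top ##.########..........####
top ##.#############....#####
top #########################
top .########################
top .#######################.
top #########################
top #########################
top #########################
top #########################
top #########################
top #########################
top #########################
top #########################
top #########################
top #########################
top #########################
top #########################
top #########################
top #########################
top #########################
```

```bash
python3 -c "
from station import order;print(order.sign_off())"
```

```text
the job is handed in; nothing more can be done
None
```

The job is handed in: the socle, the clamp bar and the farthest of the three knobs went onto the spindle in that order. Each was released only after firm contact at its home height. The robot finished clear at about 53 s. The cup, clay head and sprayer looked undisturbed in the final images. The changes around the scraper look like arm shadow, and nothing went near it.

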